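# Tighten the filter-pot unions and start the leak test

### The job

The new water-filter pots on the kitchen counter still have loose brass union nuts. On every pot, turn the nut clockwise by hand until its pointer stands at the short rib and no farther, then tighten it with the wrench, and only with the wrench, up to the stop at the tall rib. When all are tight, lay the wrench flat on the bamboo board again, wholly on it, then press the leak tester's button fully down and let it spring back. Leave the pots and the other kitchen things standing where they are.

Things in the scene. Friction and masses are not known exactly. Their poses are not given: they have to be found in the camera images.
- pot0: left (+y) one of 2 or 3 like filter pots, 4.5 kg, loose but heavy: steel foot 100 mm across, 8 thick; white cylinder 80 mm across up to z = 60 mm; nut0 on it; steel stub 18 mm across up the axis to z = 108 mm. Origin: centre of underside, z up. On the white top, 29 to 39 mm out, two dark ribs: a short one (5 mm high) at -2.10 rad about z from the pot's x axis, a tall one (12 mm) at -3.22
- nut0: captive brass hex nut of pot0: 36 mm across flats, 28 mm high (70 to 98 mm above the counter). Origin: centre of underside, on its vertical axis; z up; x points at a corner, so two flats are parallel to x, the others at +-60 deg. Below it (66 to 70 mm) a 47 mm round flange with a brass pointer along x, to 39 mm from the axis, turns with it
- turn0 (a joint): turn of nut0, rad, growing clockwise seen from above; at 0 its pointer lies along the pot's x axis. Starts loose at 0 to 0.6; pointer at the short rib (finger-tight) at 2.10; hard stop, pointer against the tall rib, at 3.10. Even friction of 0.2 N m; stays where it is left
- pot1: middle one of 2 or 3 like filter pots, 4.5 kg, loose but heavy: steel foot 100 mm across, 8 thick; white cylinder 80 mm across up to z = 60 mm; nut1 on it; steel stub 18 mm across up the axis to z = 108 mm. Origin: centre of underside, z up. On the white top, 29 to 39 mm out, two dark ribs: a short one (5 mm high) at -2.10 rad about z from the pot's x axis, a tall one (12 mm) at -3.22
- nut1: captive brass hex nut of pot1: 36 mm across flats, 28 mm high (70 to 98 mm above the counter). Origin: centre of underside, on its vertical axis; z up; x points at a corner, so two flats are parallel to x, the others at +-60 deg. Below it (66 to 70 mm) a 47 mm round flange with a brass pointer along x, to 39 mm from the axis, turns with it
- turn1 (a joint): turn of nut1, rad, growing clockwise seen from above; at 0 its pointer lies along the pot's x axis. Starts loose at 0 to 0.6; pointer at the short rib (finger-tight) at 2.10; hard stop, pointer against the tall rib, at 3.10. Even friction of 0.2 N m; stays where it is left
- pot2: right (-y) one of 2 or 3 like filter pots, 4.5 kg, loose but heavy: steel foot 100 mm across, 8 thick; white cylinder 80 mm across up to z = 60 mm; nut2 on it; steel stub 18 mm across up the axis to z = 108 mm. Origin: centre of underside, z up. On the white top, 29 to 39 mm out, two dark ribs: a short one (5 mm high) at -2.10 rad about z from the pot's x axis, a tall one (12 mm) at -3.22
- nut2: captive brass hex nut of pot2: 36 mm across flats, 28 mm high (70 to 98 mm above the counter). Origin: centre of underside, on its vertical axis; z up; x points at a corner, so two flats are parallel to x, the others at +-60 deg. Below it (66 to 70 mm) a 47 mm round flange with a brass pointer along x, to 39 mm from the axis, turns with it
- turn2 (a joint): turn of nut2, rad, growing clockwise seen from above; at 0 its pointer lies along the pot's x axis. Starts loose at 0 to 0.6; pointer at the short rib (finger-tight) at 2.10; hard stop, pointer against the tall rib, at 3.10. Even friction of 0.2 N m; stays where it is left
- wrench: loose flat open-ended steel wrench, 0.3 kg, 176 mm long, 14 mm thick; handle 14 mm wide. Origin: underside of the handle at a good grip point; x runs along the handle to the jaw, z up. Along x: handle -55 to 60 mm, jaw floor 72.5, middle of jaw 95, tips 121 mm. Jaw 39 mm between parallel prongs (3 more than the nut: free play 0.17 rad each way), tips flared; 61 mm wide outside, 69 at the tips
- wrench_jaw (a point): middle of the wrench's jaw, 95 mm from the wrench's origin along x, at half thickness
- wrench_end (a point): end of the wrench's handle, 55 mm behind the wrench's origin, at half thickness
- board: small bamboo board fixed to the counter, 250 mm (its x) by 140 mm (its y), 15 mm thick, where the wrench lies at the start, at one side of the pots. Origin: centre of its underside; its top is at z = 15 mm
- tester: grey leak-test box fixed to the counter on the other side of the pots, 110 mm (x) by 150 mm (y) by 35 mm high, with one push button on top. Origin: centre of its underside
- test_btn (a joint): travel of the leak tester's push button, m: 0 released, 0.008 fully down; spring-loaded, about 1.5 N at the start of its travel and 5 N fully down, springs back by itself
- test_btn_top (a point): middle of the top of the black push button (34 mm across, steel collar 50 mm across), about 59 mm above the counter when released; pressed straight down
- jar0: bystander, leave alone: low navy jar with a lid, 66 mm across, 45 mm high. Origin: centre of its underside
- jar1: bystander, leave alone: the other low navy jar, 66 mm across, 45 mm high. Origin: centre of its underside
- carton: bystander, leave alone: flat cardboard carton 60 x 100 x 35 mm. Origin: centre of its underside
- mug: bystander, leave alone: white mug 72 mm across, 90 mm high. Origin: centre of its underside
- bowl: bystander, leave alone: blue bowl 100 mm across, 50 mm high. Origin: centre of its underside
- spice: bystander, leave alone: amber spice jar 44 mm across, 90 mm high. Origin: centre of its underside
Mind the look-alikes: they are no part of the job. What is shaped like the pot0 but red is not meant. There is more than one size of the wrench; the one meant has the size given above.

How it is judged:
On the way, in this order (a step that is already met when the one before it is completed fails the run):
1. every nut has been turned by hand up to its finger-tight mark (value of joint each of turn0, turn1, turn2 above 1.85 rad), for 0.1 s.
2. every nut has been tightened with the wrench up to its stop (value of joint each of turn0, turn1, turn2 above 2.9 rad), for 0.1 s.
3. the wrench lies released on the board again (x of wrench_jaw in the frame of board between -0.127 and 0.127 m and y of wrench_jaw in the frame of board between -0.072 and 0.072 m and x of wrench_end in the frame of board between -0.127 and 0.127 m and y of wrench_end in the frame of board between -0.072 and 0.072 m and z of wrench_jaw in the frame of board between 0.016 and 0.028 m and z of wrench_end in the frame of board between 0.016 and 0.028 m and contact force between the fingers and wrench below 0.1 N and linear speed of wrench below 0.03 m/s), for 0.2 s.
4. the test button is fully down (value of joint test_btn above 0.0065 m), for 0.05 s.
At the end, for the whole second after the job is handed in: Every nut present is turned to at least 2.9 rad (the stop is at 3.1), the wrench lies flat, either face up and released, wholly on the bamboo board (2 mm of overhang allowed), and the test button has been fully pressed (6.5 of 8 mm) after that and has sprung back (below 2 mm) (all of step 2 and x of wrench_jaw in the frame of board between -0.127 and 0.127 m and y of wrench_jaw in the frame of board between -0.072 and 0.072 m and x of wrench_end in the frame of board between -0.127 and 0.127 m and y of wrench_end in the frame of board between -0.072 and 0.072 m and z of wrench_jaw in the frame of board between 0.016 and 0.028 m and z of wrench_end in the frame of board between 0.016 and 0.028 m and contact force between the fingers and wrench below 0.1 N and value of joint test_btn below 0.002 m); the robot touches nothing.
It fails at once if a nut is turned on by hand well past its finger-tight mark (fingers press on it beyond 2.45 rad) ((value of joint turn0 above 2.45 rad and contact force between the fingers and nut0 above 1 N) or (value of joint turn1 above 2.45 rad and contact force between the fingers and nut1 above 1 N) or (value of joint turn2 above 2.45 rad and contact force between the fingers and nut2 above 1 N)).
It fails at once if the wrench is put to a nut that is not yet finger-tight (below 1.75 rad) ((value of joint turn0 below 1.75 rad and contact force between wrench and nut0 above 1 N) or (value of joint turn1 below 1.75 rad and contact force between wrench and nut1 above 1 N) or (value of joint turn2 below 1.75 rad and contact force between wrench and nut2 above 1 N)).
It fails at once if the test button is pressed while a nut is not tight (value of joint test_btn above 0.005 m and value of joint any of turn0, turn1, turn2 below 2.85 rad).
It fails at once if a bystander is shifted more than 40 mm or tipped over (distance of any of jar0, jar1, carton, mug, bowl, spice from where it was at the start of the episode above 0.04 m or angle between any of jar0, jar1, carton, mug, bowl, spice's own z axis and vertical above 0.5 rad).
It fails at once if a filter pot is shifted more than 40 mm or tipped ((distance of pot0 from where it was at the start of the episode above 0.04 m or angle between pot0's own z axis and vertical above 0.25 rad) or (distance of pot1 from where it was at the start of the episode above 0.04 m or angle between pot1's own z axis and vertical above 0.25 rad) or (distance of pot2 from where it was at the start of the episode above 0.04 m or angle between pot2's own z axis and vertical above 0.25 rad)).
Of pot0, pot1, pot2 only 2 to 3 are there at a start; the rules pass over those that are not, and their reading is None.
At some moment in a run one of wrench may be knocked a few centimetres aside while the robot is not near it.
Once in a run the grip may slacken for a moment while it holds something.
It also fails if it takes over 210 s, if anything falls off the work surface, if the arm or the gripper's body presses on something with over 40 N, if the wrist force passes 120 N, or if a joint passes its speed limit or range.

### The arm

A 7-joint arm with a two-finger parallel gripper is mounted at the origin on the work surface. World frame = base frame: x ahead of the robot, y to its left, z up, the work surface at z = 0. Lengths are in m, angles in rad, forces in N, time in s.
With the tool pointing down it reaches from about 0.4 to 0.85 m from the base axis. Payload 4.5 kg.
Tool frame: the origin (TCP) lies between the finger pads; the fingertips stand r.tip_reach ahead of it and the grasp point (between the pads) lies 3 mm ahead of it (r.tip_reach is the distance from the TCP to the fingertips, in m); z points along the fingers, y is the line along which they close (so a half turn about z gives the same grasp; the last joint's range is limited). The gripper opens to 88 mm and grips with 3 to 60 N. Pads are 18 mm wide; open, the fingers measure 123 mm over their backs; the gripper's body (75 mm by 187 mm) begins 45 mm behind the grasp point.
Start: joints at [1.301, 0.689, -0.195, 1.565, 0.157, 0.902, -0.215], TCP at [0.187, -0.596, 0.228] pointing down, gripper open.
Joint ranges: [-3.01, 3.01], [-0.46, 2.08], [-1.47, 1.51], [0.13, 2.56], [-1, 4.14], [0.04, 2.09], [-2.66, 2.66]. Speed limits (rad/s): [2.57, 2.57, 3.14, 3.14, 3.14, 3.14, 3.14].

### API

Orientations are given as a unit quaternion [x, y, z, w].
In Python, from plant import r gives the robot as it stands.
- The arm moves only by the tool step_arm, never from a script. Its argument "motion" is a list of rows, each an object with "dp": the shift along the tool's x, y, z in mm, a list of three; "twist": the turn, a rotation vector about the tool's x, y, z in rad, a list of three; "hand": the opening, from -1 (shut) to 1 (fully open). In form: [{"dp": [dx, dy, dz], "twist": [rx, ry, rz], "hand": hand}, ...]. A call has 1 to 5 rows; each row is the pose to reach, as a shift and turn from the pose commanded when the call began, along the tool's axes at that moment; what a row does not reach only later rows make up. A row lasts 1/8 s, in which the tool goes at most 62.5 mm and 10.7 degrees, less where a joint would pass 70% of its speed; a pose out of reach is approached as far as the arm can. A call with a gripper value outside its range is refused whole. The fingers move at their own pace and stop on an object; "force" is the grip in N (left out, the last holds). Time passes only in rows, so rows that repeat a pose let the fingers close. It gives the time, the measured TCP pose, the force, the opening and the grip force at its end, in the units of the state.
- r.get_state(): the state, without advancing time (a new reading comes with each control period).
- r.snapshot(name): name is "scene" or "top"; returns a dict with "pixels" (384x512x3 uint8, red, green, blue), "depth" (384x512 float32, m along the optical axis (not along the pixel's ray), 0 where there is no reading), "fx", "fy", "cx", "cy" (pixels), "D" ([k1, k2, p1, p2, k3] as OpenCV has them; the pictures are not rectified), "xyz" and "orientation" of the camera in the world. Camera axes: x right, y down, z forward; pixel columns grow to the right and rows downward; lengths in m; the calibration is good to about 2 mm. A picture is of the moment at which its call begins.
- r.finish_job(): hands the job in; it is judged then, once.
Trained networks look in the newest picture that a camera, given by its name, has taken for a name from the list of things; names that differ only in an ending like _2 or _b are one class to them, and where a whole thing is asked for, a point or a joint stands for the part that bears it (a point fixed in the world has none). Each returns a list of dicts, best first, with "score" (0 to 1); they miss things now and then, are a little off and sometimes report something else, mostly with a low value. They report only what shows in the picture. A call takes as long as a camera call. They do not tell look-alikes from the thing itself.
- r.search_frame(camera, thing): "at" ([x, y, z] in m, in the coordinates of the camera as it stood for that picture, good to about 4 mm: the middle of the surface that is visible of it).
The state is a dict: "clock": time; "q": joint angles; "qd": joint speeds; "joint_torque": joint torques, N m; "tool_pos": TCP position; "eef_rot": TCP orientation; "contact_force": force on the tool from outside, world axes, zero at the start; "moment": the same for the moment, N m; "opening": opening from 0.0 (shut) to 1.0 (fully open); "finger_force": force on a finger pad.
Only numpy, scipy, OpenCV 4.12 (cv2) and the standard library are available. Lean on these libraries where they do the work, as an engineer would, in place of code of your own. Each camera call takes 0.05 s, during which the arm holds its last target. There are 200 camera calls.

## Working session

There is one attempt and no reset: what is moved stays moved. The work goes in short steps, Python scripts to look and compute and a tool call to move; the robot and the scene stay as the last step left them, time stands still between calls to the robot, and variables do not carry over. Pictures are saved under pics/ and viewed, at most 14 in all, crops included, and the job is handed in when it is done.

Besides the shell and the picture viewer there is one more tool, called after ">>>" by a JSON object that holds its "name" and its "arguments", one argument or row to a line. step_arm: Moves the arm, as the interface text tells. Its arguments: {"type":"object","properties":{"motion":{"type":"array"},"force":{"type":"number"}},"required":["motion"]}

```bash
mkdir -p pics; ls
cat > h.py <<'E'
from plant import r
import numpy as np, cv2
from scipy.spatial.transform import Rotation as R
def snap(n):
    s=r.snapshot(n); s['R']=R.from_quat(s['orientation']).as_matrix(); s['K']=np.array([[s['fx'],0,s['cx']],[0,s['fy'],s['cy']],[0,0,1]],float); s['p']=np.array(s['xyz']); return s
def save(s,name,crop=None,scale=1):
    im=s['pixels'][:,:,::-1]
    if crop: im=im[crop[1]:crop[3],crop[0]:crop[2]]
    cv2.imwrite('pics/'+name,cv2.resize(im,None,fx=scale,fy=scale,interpolation=cv2.INTER_CUBIC))
def cloud(s):
    h,w=s['depth'].shape; u,v=np.meshgrid(np.arange(w),np.arange(h))
    n=cv2.undistortPoints(np.stack([u,v],-1).reshape(-1,1,2).astype(np.float64),s['K'],np.array(s['D'],float)).reshape(h,w,2)
    c=np.dstack([n,np.ones((h,w))])*s['depth'][...,None]
    return c@s['R'].T+s['p']
def proj(s,P):
    c=(np.atleast_2d(P)-s['p'])@s['R']
    return cv2.projectPoints(c.reshape(-1,1,3),np.zeros(3),np.zeros(3),s['K'],np.array(s['D'],float))[0].reshape(-1,2)
def find(s,cam,thing):
    return [(round(d['score'],2),np.round(s['R']@np.array(d['at'])+s['p'],3),np.round(proj(s,s['R']@np.array(d['at'])+s['p'])[0])) for d in r.search_frame(cam,thing)]
E
cat > a.py <<'E'
from h import *
for c in ['scene','top']:
    s=snap(c); save(s,c+'0.png',scale=1.56); print(c,s['p'],s['R'].round(2).tolist(),s['fx'])
    for t in ['pot0','nut0','wrench','board','tester','test_btn_top','jar0','carton','mug','bowl','spice']:
        print(t,*[(a,b.tolist(),p.tolist()) for a,b,p in find(s,c,t)])
st=r.get_state(); print(st, r.tip_reach)
E
python3 a.py
```

```text
pics
scene [ 1.13143869 -0.22760267  1.05811106] [[0.34, 0.76, -0.55], [0.94, -0.28, 0.19], [-0.01, -0.58, -0.82]] 364.70442704064044
pot0 (0.75, [0.342, 0.11, 0.056], [274.0, 159.0]) (0.64, [0.66, 0.189, 0.058], [334.0, 224.0]) (0.61, [0.606, -0.174, 0.058], [219.0, 245.0]) (0.17, [0.46, -0.355, 0.057], [151.0, 225.0])
nut0 (0.63, [0.598, -0.174, 0.093], [217.0, 238.0]) (0.53, [0.339, 0.116, 0.09], [275.0, 152.0])
wrench (0.67, [0.245, 0.31, 0.006], [311.0, 136.0]) (0.5, [0.534, 0.415, 0.026], [374.0, 181.0]) (0.47, [0.458, -0.357, 0.056], [151.0, 224.0]) (0.19, [0.747, 0.101, 0.042], [320.0, 259.0])
board (0.78, [0.494, 0.405, 0.01], [365.0, 176.0]) (0.26, [0.777, 0.168, 0.07], [346.0, 256.0])
tester (0.64, [0.463, -0.391, 0.03], [142.0, 233.0])
test_btn_top (0.43, [0.455, -0.355, 0.063], [150.0, 222.0])
jar0 (0.72, [0.742, -0.099, 0.041], [257.0, 279.0]) (0.58, [0.741, 0.101, 0.042], [319.0, 257.0])
carton (0.83, [0.472, 0.076, 0.032], [278.0, 193.0])
mug (0.78, [0.711, 0.321, 0.058], [379.0, 225.0]) (0.25, [0.538, 0.416, 0.027], [374.0, 181.0])
bowl (0.96, [0.711, -0.339, 0.027],
[... 1497 characters left out ...]
68912913, -0.19459897,  1.56529163,  0.15729694,
        0.90248795, -0.2150744 ]), 'qd': array([ 8.00780778e-04,  5.69287628e-04, -6.61277100e-04, -2.41215979e-04,
       -1.30742339e-03,  5.64098405e-04, -3.13675223e-07]), 'joint_torque': array([ 2.73853721e-04, -5.27491665e+01, -1.26690097e+00, -1.53743774e+01,
       -5.18166460e-02, -7.59797422e-04,  1.74211630e-05]), 'tool_pos': array([ 0.18700564, -0.59639713,  0.22842673]), 'eef_rot': array([9.88481566e-01, 1.51341313e-01, 1.37969799e-05, 3.12824122e-05]), 'contact_force': array([-0.09540675,  0.47039482, -0.72531736]), 'moment': array([ 0.01569072, -0.02490156, -0.01145604]), 'finger_force': 0.0, 'opening': 1.0015088920918869} 0.022
```

View pics/top0.png

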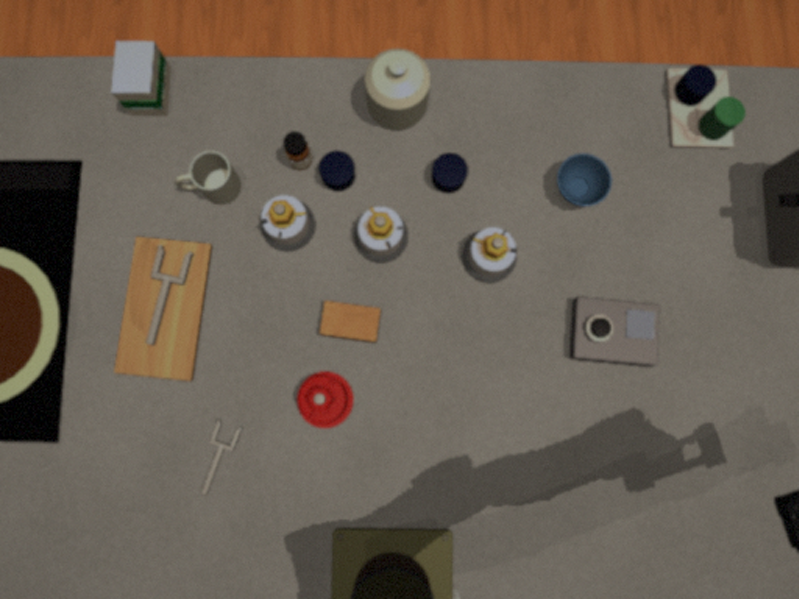

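View pics/scene0.png

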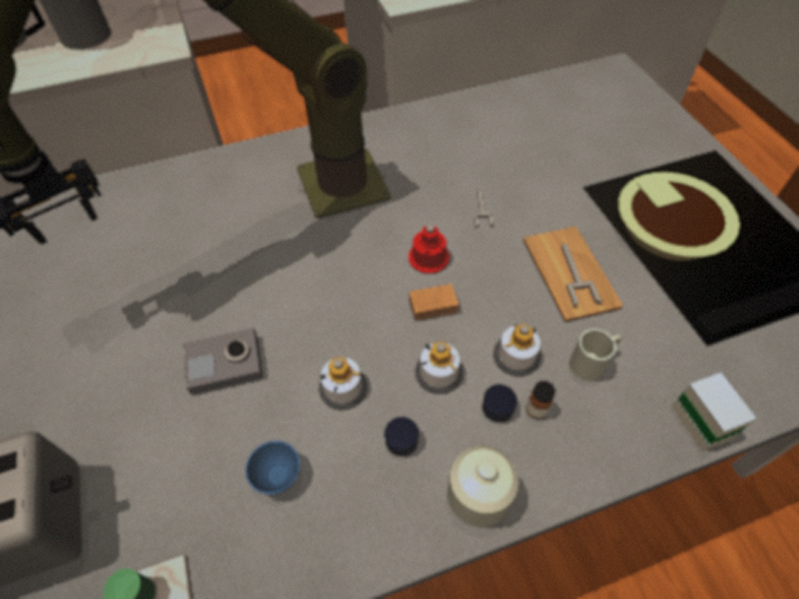

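```bash
cat > b.py <<'E'
from h import *
C=[(0.633,0.192),(0.615,0.025),(0.585,-0.168)]
rows=[]; 
for c in ['top','scene']:
    s=snap(c); X=cloud(s); row=[]
    Rr=s['pixels'].astype(int)
    for i,(x,y) in enumerate(C):
        m=(np.hypot(X[...,0]-x,X[...,1]-y)<0.06)
        P=X[m]
        w=P[(abs(P[:,2]-0.06)<0.006)]
        n=P[P[:,2]>0.090]; t=P[P[:,2]>0.103]
        # fit circle to the white top: centre of min enclosing
        mc=cv2.minEnclosingCircle(w[:,:2].astype(np.float32)*1000)
        print(c,i,len(w),np.round(mc[0],1),round(mc[1],1),'nut',len(n),(n[:,:2].mean(0)*1000).round(1),'stub',len(t),(t.mean(0)*1000).round(1) if len(t) else '')
        # rectified view 100mm at z=66: image x -> world -y, image up-> world x  (top-like view)
        for z in (0.064,):
            a=np.arange(-50,50,0.4)/1000
            yy,xx=np.meshgrid(-a,-a); 
            G=np.stack([x+xx,y+yy,np.full_like(xx,z)],-1).reshape(-1,3)
            uv=proj(s,G).reshape(250,250,2).astype(np.float32)
            row.append(cv2.remap(s['pixels'][:,:,::-1],uv[...,0],uv[...,1],cv2.INTER_CUBIC))
    rows.append(np.hstack(row))
cv2.imwrite('pics/rect0.png',np.vstack(rows))
E
python3 b.py
```

```text
top 0 385 [638.5 196.3] 40.5 nut 162 [637.7 194.8] stub 38 [639.2 195.9 107.9]
top 1 380 [619.3  25.4] 40.2 nut 163 [618.7  25.2] stub 35 [618.8  24.5 107.8]
top 2 370 [ 585. -173.] 40.5 nut 161 [ 583.6 -171.7] stub 40 [ 584.1 -171.9  107.9]
scene 0 235 [643.6 197.3] 40.3 nut 109 [644.9 195.3] stub 23 [642.3 197.3 106.6]
scene 1 240 [622.7  27.2] 40.7 nut 115 [626.2  25.5] stub 27 [622.9  27.2 106.8]
scene 2 254 [ 587.6 -171.6] 40.5 nut 118 [ 590.3 -171.3] stub 24 [ 588.2 -170.3  106.8]
```

View pics/rect0.png

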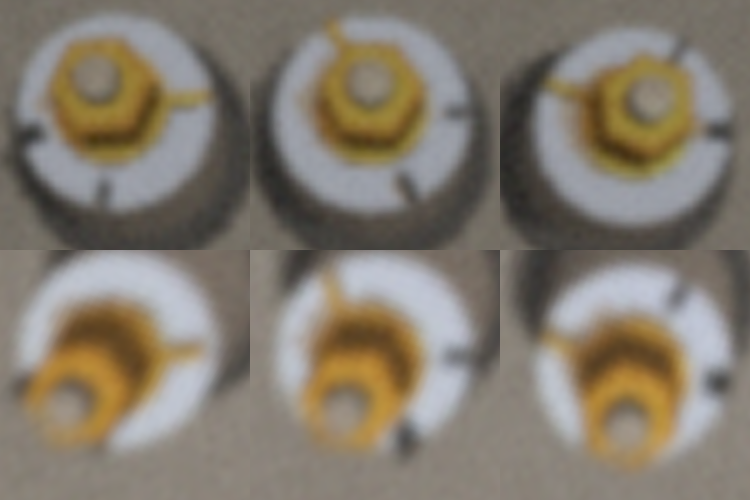

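```bash
cat > p.py <<'E'
# usage: python3 p.py x,y,z,h x,y,z,h ...   -> dp(mm), twist z for each leg, chained from measured state (assumed tool down)
import sys; from h import *
st=r.get_state(); p=np.array(st['tool_pos']); M=R.from_quat(st['eef_rot']).as_matrix(); h=np.arctan2(M[1,0],M[0,0])
print('now',p.round(4),'h',round(h,3),'q',np.round(st['q'],2),'F',np.round(st['contact_force'],1),'M',np.round(st['moment'],2),'op mm',round(st['opening']*88,1),'ff',round(st['finger_force'],1),'t',round(st['clock'],1),'zaxis',M[:,2].round(3))
for a in sys.argv[1:]:
    v=[float(t) for t in a.split(',')]; d=(np.array(v[:3])-p)*1000
    dh=(v[3]-h+np.pi)%(2*np.pi)-np.pi
    if len(v)>4: dh=v[3]-h
    D=[d[0]*np.cos(h)+d[1]*np.sin(h), d[0]*np.sin(h)-d[1]*np.cos(h), -d[2]]
    print(a,'dp',np.round(D,1).tolist(),'tw',round(-dh,3),'rows',round(max(np.linalg.norm(D)/62.5,abs(dh)/.186),1))
    p=np.array(v[:3]); h=v[3]
E
python3 p.py .4,-.4,.23,1.2 .5865,-.172,.17,2.2
```

```text
now [ 0.187  -0.5964  0.2284] h 0.304 q [ 1.3   0.69 -0.19  1.57  0.16  0.9  -0.22] F [-0.1  0.3 -1. ] M [ 0.03 -0.    0.04] op mm 88.0 ff 0.0 t 1.3 zaxis [ 0. -0. -1.]
.4,-.4,.23,1.2 dp [262.0, -123.7, -1.6] tw -0.896 rows 4.8
.5865,-.172,.17,2.2 dp [280.1, 91.2, 60.0] tw -1.0 rows 5.4
```

>>> {"name": "step_arm", "arguments": {
  "motion": [
    {"dp": [262,-124,-2],"twist": [0,0,-0.9],"hand": 1},
    {"dp": [262,-124,-2],"twist": [0,0,-0.9],"hand": 1},
    {"dp": [262,-124,-2],"twist": [0,0,-0.9],"hand": 1},
    {"dp": [262,-124,-2],"twist": [0,0,-0.9],"hand": 1},
    {"dp": [262,-124,-2],"twist": [0,0,-0.9],"hand": 1}
  ],
  "force": 20
}}

```text
clock: 1.92
tool_pos: [0.4027, -0.3969, 0.2309]
eef_rot: [0.822, 0.57, 0.001, 0.0]
contact_force: [-0.2, 0.3, 0.3]
opening: 0.998
finger_force: 0.0
```

```bash
python3 p.py .5865,-.172,.17,2.2 .5865,-.172,.097,2.2
```

```text
now [ 0.4027 -0.3969  0.2309] h 1.213 q [ 0.96  0.63 -0.43  1.74  0.34  0.85  0.01] F [-0.2  0.3  0.3] M [-0.05 -0.09  0.01] op mm 87.8 ff 0.0 t 1.9 zaxis [ 0.002  0.    -1.   ]
.5865,-.172,.17,2.2 dp [275.1, 93.4, 60.9] tw -0.987 rows 5.3
.5865,-.172,.097,2.2 dp [0.0, 0.0, 73.0] tw -0.0 rows 1.2
```

>>> {"name": "step_arm", "arguments": {
  "motion": [
    {"dp": [275,93,60],"twist": [0,0,-0.99],"hand": 1},
    {"dp": [275,93,60],"twist": [0,0,-0.99],"hand": 1},
    {"dp": [275,93,60],"twist": [0,0,-0.99],"hand": 1},
    {"dp": [275,93,60],"twist": [0,0,-0.99],"hand": 1},
    {"dp": [275,93,60],"twist": [0,0,-0.99],"hand": 1}
  ]
}}

```text
clock: 2.55
tool_pos: [0.587, -0.1735, 0.1701]
eef_rot: [0.476, 0.879, 0.001, 0.0]
contact_force: [0.1, -0.2, -0.5]
opening: 0.998
finger_force: 0.0
```

```bash
python3 p.py .5865,-.172,.17,2.2 .5865,-.172,.097,2.2
```

```text
now [ 0.587  -0.1735  0.1701] h 2.149 q [ 0.55  0.8  -0.62  1.65  0.57  0.88  0.28] F [ 0.1 -0.2 -0.5] M [-0.03 -0.12 -0.01] op mm 87.9 ff 0.0 t 2.5 zaxis [ 0.001  0.001 -1.   ]
.5865,-.172,.17,2.2 dp [1.6, 0.4, 0.1] tw -0.051 rows 0.3
.5865,-.172,.097,2.2 dp [0.0, 0.0, 73.0] tw -0.0 rows 1.2
```

>>> {"name": "step_arm", "arguments": {
  "motion": [
    {"dp": [0,0,30],"twist": [0,0,0],"hand": 1},
    {"dp": [0,0,60],"twist": [0,0,0],"hand": 1},
    {"dp": [0,0,73],"twist": [0,0,0],"hand": 1},
    {"dp": [0,0,73],"twist": [0,0,0],"hand": 0.2},
    {"dp": [0,0,73],"twist": [0,0,0],"hand": -0.4}
  ]
}}

```text
clock: 3.18
tool_pos: [0.5862, -0.1765, 0.0986]
eef_rot: [0.48, 0.877, 0.0, 0.001]
contact_force: [1.2, 0.1, 0.6]
opening: 0.797
finger_force: 0.0
```

>>> {"name": "step_arm", "arguments": {
  "motion": [
    {"dp": [0,0,0],"twist": [0,0,0],"hand": -0.4},
    {"dp": [0,0,0],"twist": [0,0,0],"hand": -0.4},
    {"dp": [0,0,0],"twist": [0,0,0],"hand": -0.4},
    {"dp": [0,0,0],"twist": [0,0,0],"hand": -0.4}
  ]
}}

```text
clock: 3.68
tool_pos: [0.5854, -0.1764, 0.0975]
eef_rot: [0.48, 0.877, -0.0, 0.0]
contact_force: [0.2, 0.2, -0.4]
opening: 0.346
finger_force: 0.0
```

```bash
cat > ang.py <<'E'
# pointer/rib angles from rectified top-plane views of both cameras
import sys; from h import *
C=[(0.641,0.1965),(0.621,0.026),(0.5865,-0.172)]
def rect(out,cams=('top','scene'),pots=(0,1,2),off=None):
    rows=[]
    for c in cams:
        s=snap(c); row=[]
        for i in pots:
            x,y=C[i]; b=np.array({'top':(-.0025,-.0005),'scene':(.0025,.0007)}[c])
            a=np.arange(-50,50,0.4)/1000; yy,xx=np.meshgrid(-a,-a)
            G=np.stack([x+b[0]+xx,y+b[1]+yy,np.full_like(xx,.066)],-1).reshape(-1,3)
            uv=proj(s,G).reshape(250,250,2).astype(np.float32)
            row.append(cv2.remap(s['pixels'][:,:,::-1],uv[...,0],uv[...,1],cv2.INTER_CUBIC))
        rows.append(np.hstack(row))
    cv2.imwrite('pics/'+out,np.vstack(rows))
if __name__=='__main__': rect(sys.argv[1],pots=[int(t) for t in sys.argv[2]])
E
python3 p.py
```

```text
now [ 0.5854 -0.1764  0.0975] h 2.141 q [ 0.52  0.89 -0.55  1.7   0.65  0.74  0.21] F [ 0.2  0.2 -0.4] M [-0.06 -0.1   0.02] op mm 30.5 ff 0.0 t 3.7 zaxis [ 0. -0. -1.]
```

```bash
python3 - <<'E'
from h import *
s=snap('scene'); t=snap('top')
a=s['pixels'][180:280,150:300,::-1]; b=t['pixels'][100:200,250:400,::-1]
cv2.imwrite('pics/g1.png',cv2.resize(np.hstack([a,b]),None,fx=2.6,fy=2.6,interpolation=cv2.INTER_CUBIC))
E
python3 p.py
```

```text
now [ 0.5854 -0.1764  0.0974] h 2.141 q [ 0.52  0.89 -0.55  1.7   0.65  0.74  0.21] F [-0.6  0.5 -0.4] M [-0.01 -0.14  0.02] op mm 26.7 ff 0.0 t 3.8 zaxis [-0. -0. -1.]
```

View pics/g1.png

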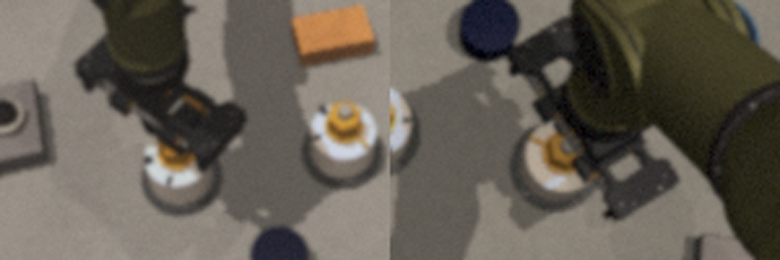

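Run:
```python
from h import *
print(r.tip_reach)
st=r.get_state(); p=st['tool_pos']; M=R.from_quat(st['eef_rot']).as_matrix()
for c in ['scene','top']:
    s=snap(c); X=cloud(s); im=s['pixels'].astype(int)
    m=(np.hypot(X[...,0]-p[0],X[...,1]-p[1])<0.12)&(X[...,2]>0.063)&(X[...,2]<.24)&(s['depth']>0)
    T=(X[m]-p)@M*1000; col=im[m]; dark=col.max(1)<75
    print(c,m.sum(),dark.sum())
    for z0 in range(-130,40,10):
        k=dark&(T[:,2]>=z0)&(T[:,2]<z0+10); g=~dark&(T[:,2]>=z0)&(T[:,2]<z0+10)
        f=lambda k: (k.sum(),np.percentile(T[k,0],[3,97]).round().tolist(),np.percentile(T[k,1],[3,97]).round().tolist()) if k.sum()>3 else ''
        print(z0,'dark',f(k),'light',f(g))
```

```text
0.022
scene 1255 1004
-130 dark (np.int64(29), [-24.0, 18.0], [-43.0, 44.0]) light 
-120 dark (np.int64(581), [-34.0, 27.0], [-87.0, 95.0]) light (np.int64(17), [-29.0, 32.0], [-91.0, 77.0])
-110 dark (np.int64(86), [-35.0, 19.0], [-75.0, 96.0]) light (np.int64(15), [-35.0, 16.0], [-88.0, 43.0])
-100 dark (np.int64(192), [-35.0, 20.0], [-73.0, 93.0]) light (np.int64(43), [-35.0, 33.0], [-62.0, 81.0])
-90 dark (np.int64(58), [-35.0, 19.0], [-77.0, 88.0]) light (np.int64(36), [-35.0, 16.0], [-77.0, 82.0])
-80 dark (np.int64(18), [-31.0, 29.0], [-46.0, 89.0]) light (np.int64(18), [-35.0, 20.0], [-75.0, 88.0])
-70 dark (np.int64(4), [-12.0, 4.0], [-18.0, 44.0]) light 
-60 dark  light 
-50 dark  light 
-40 dark (np.int64(8), [-12.0, 2.0], [-17.0, 31.0]) light 
-30 dark (np.int64(8), [-12.0, -7.0], [-21.0, 30.0]) light 
-20 dark (np.int64(7), [-11.0, -3.0], [-17.0, 29.0]) light (np.int64(6), [-12.0, -11.0], [-22.0, 28.0])
-10 dark  light 
0 dark  light (np.int64(25), [-15.0, -1.0], [-8.0, 22.0])
10 dark  light (np.int64(17), [-16.0, 3.0], [-5.0, 24.0])
20 dark  light (np.int64(50), [-25.0,
[... 451 characters left out ...]
[-57.0, 74.0]) light (np.int64(17), [-27.0, 32.0], [-60.0, 58.0])
-90 dark (np.int64(41), [17.0, 33.0], [-63.0, 77.0]) light (np.int64(15), [-21.0, 33.0], [-71.0, 72.0])
-80 dark  light (np.int64(5), [27.0, 32.0], [-43.0, 76.0])
-70 dark  light 
-60 dark  light 
-50 dark  light 
-40 dark  light 
-30 dark  light 
-20 dark (np.int64(4), [5.0, 8.0], [-2.0, 21.0]) light (np.int64(11), [4.0, 11.0], [-4.0, 12.0])
-10 dark  light (np.int64(42), [5.0, 22.0], [-8.0, 17.0])
0 dark  light (np.int64(34), [6.0, 23.0], [-14.0, 18.0])
10 dark  light (np.int64(13), [8.0, 22.0], [-16.0, 16.0])
20 dark  light (np.int64(60), [4.0, 25.0], [-19.0, 30.0])
30 dark  light (np.int64(31), [-3.0, 38.0], [-34.0, 36.0])
```

Run:
```python
from h import *
s=snap('scene'); t=snap('top')
a=s['pixels'][205:265,170:250,::-1]; b=t['pixels'][125:185,290:370,::-1]
p=np.array(r.get_state()['tool_pos']); print(proj(s,[p,p-[0,0,.022]]),proj(t,[p,p-[0,0,.022]]))
cv2.imwrite('pics/g2.png',cv2.convertScaleAbs(cv2.resize(np.hstack([a,b]),None,fx=5,fy=5,interpolation=cv2.INTER_CUBIC),alpha=1.8))
```

```text
[[214.69553617 233.82295908]
 [215.4599896  237.33592955]] [[319.94190188 156.08167531]
 [318.64801554 158.00688964]]
```

View pics/g2.png

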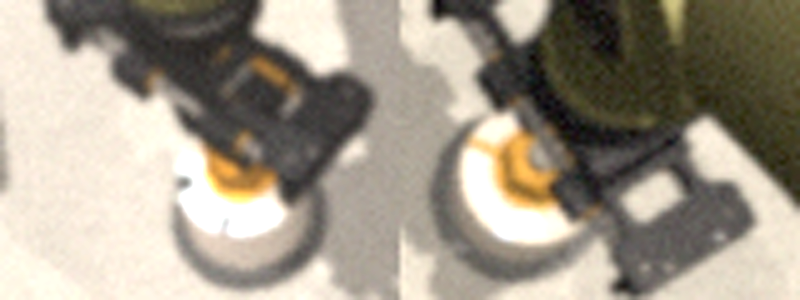

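>>> {"name": "step_arm", "arguments": {
  "motion": [
    {"dp": [0,0,0],"twist": [0,0,0],"hand": 1},
    {"dp": [0,0,0],"twist": [0,0,0],"hand": 1},
    {"dp": [0,0,0],"twist": [0,0,0],"hand": 1},
    {"dp": [0,0,0],"twist": [0,0,0],"hand": 1},
    {"dp": [0,0,0],"twist": [0,0,0],"hand": 1}
  ]
}}

```text
clock: 4.6
tool_pos: [0.5854, -0.1764, 0.0974]
eef_rot: [0.48, 0.878, -0.0, 0.0]
contact_force: [-0.7, -0.3, 1.1]
opening: 0.841
finger_force: 0.0
```

```bash
cat > tip.py <<'E'
from h import *
st=r.get_state(); p=np.array(st['tool_pos']); M=R.from_quat(st['eef_rot']).as_matrix(); print(st['opening'],p.round(4))
for c in ['scene','top']:
    s=snap(c); X=cloud(s)
    T=(X-p)@M*1000
    m=(abs(T[...,0])<16)&(abs(T[...,1])<75)&(abs(T[...,1])>38)&(T[...,2]>-75)&(s['depth']>0)&(X[...,2]>.064)
    k=T[m]; k=k[np.argsort(k[:,2])]; print(c,len(k),k[-12:].round().tolist())
    m=(abs(T[...,0])<40)&(T[...,2]>-150)&(T[...,2]<-45)&(abs(T[...,1])<96)&(s['depth']>0); k=T[m]
    print(' body',len(k),np.percentile(k,[2,50,98],axis=0).round().tolist())
E
python3 tip.py
```

```text
0.8409319774491794 [ 0.5854 -0.1764  0.0974]
scene 20 [[-11.0, -48.0, -30.0], [-10.0, -45.0, -26.0], [-13.0, 50.0, -25.0], [-9.0, -44.0, -20.0], [-11.0, 52.0, -19.0], [-11.0, -46.0, -19.0], [-10.0, -39.0, -19.0], [-11.0, -43.0, -16.0], [-12.0, -46.0, -14.0], [-10.0, -40.0, -13.0], [-11.0, 47.0, -13.0], [-10.0, -44.0, -9.0]]
 body 1036 [[-35.0, -88.0, -124.0], [-19.0, 37.0, -114.0], [28.0, 95.0, -77.0]]
top 14 [[-7.0, 46.0, -59.0], [-6.0, 44.0, -57.0], [7.0, 47.0, -56.0], [-7.0, -41.0, -56.0], [1.0, 41.0, -33.0], [9.0, 51.0, -30.0], [9.0, 50.0, -23.0], [7.0, 46.0, -20.0], [7.0, 43.0, -20.0], [9.0, 48.0, -18.0], [7.0, 45.0, -14.0], [6.0, 42.0, -14.0]]
 body 1347 [[-31.0, -91.0, -122.0], [10.0, -38.0, -116.0], [33.0, 92.0, -85.0]]
```

>>> {"name": "step_arm", "arguments": {
  "motion": [
    {"dp": [-3,3,8],"twist": [0,0,0],"hand": 1},
    {"dp": [-3,3,16],"twist": [0,0,0],"hand": 1},
    {"dp": [-3,3,22],"twist": [0,0,0],"hand": 1},
    {"dp": [-3,3,22],"twist": [0,0,0],"hand": 1}
  ]
}}

```text
clock: 5.2
tool_pos: [0.589, -0.1772, 0.0746]
eef_rot: [0.479, 0.878, -0.0, -0.001]
contact_force: [0.5, 0.9, -0.2]
opening: 0.996
finger_force: 0.0
```

```bash
sed -i 's/abs(T\[...,1\])<75)&(abs(T\[...,1\])>38)/abs(T[...,1])<75)\&(abs(T[...,1])>42)/; s/>.064/>.02/' tip.py; python3 tip.py; python3 p.py .5865,-.172,.075,2.2
```

```text
0.9963984280272189 [ 0.589  -0.1772  0.0746]
scene 23 [[-11.0, -49.0, -27.0], [4.0, -42.0, -27.0], [-11.0, -54.0, -22.0], [-11.0, -50.0, -21.0], [-10.0, -43.0, -20.0], [-9.0, -48.0, -20.0], [-11.0, -55.0, -16.0], [-10.0, -48.0, -16.0], [-12.0, -50.0, -15.0], [-10.0, -44.0, -13.0], [-8.0, -42.0, -12.0], [-1.0, 42.0, 45.0]]
 body 960 [[-35.0, -88.0, -124.0], [-19.0, 36.0, -114.0], [28.0, 95.0, -78.0]]
top 24 [[-3.0, -46.0, -54.0], [-8.0, 51.0, -54.0], [-12.0, 52.0, -53.0], [6.0, -46.0, -52.0], [9.0, 51.0, -28.0], [7.0, 56.0, -19.0], [9.0, 54.0, -18.0], [6.0, 47.0, -15.0], [6.0, 52.0, -12.0], [5.0, 44.0, -11.0], [-5.0, 45.0, -11.0], [6.0, 46.0, -9.0]]
 body 1265 [[-30.0, -90.0, -123.0], [10.0, -35.0, -117.0], [33.0, 92.0, -82.0]]
now [ 0.5895 -0.1772  0.0753] h 2.141 q [ 0.51  0.93 -0.53  1.7   0.68  0.71  0.19] F [ 0.4 -0.5  0.3] M [-0.06 -0.12  0.02] op mm 87.8 ff 0.0 t 5.3 zaxis [-0.  0. -1.]
.5865,-.172,.075,2.2 dp [6.0, 0.3, 0.3] tw -0.059 rows 0.3
```

>>> {"name": "step_arm", "arguments": {
  "motion": [
    {"dp": [6,0,5],"twist": [0,0,-0.05],"hand": 1},
    {"dp": [6,0,10],"twist": [0,0,-0.05],"hand": 1},
    {"dp": [6,0,10],"twist": [0,0,-0.05],"hand": 0.1},
    {"dp": [6,0,10],"twist": [0,0,-0.05],"hand": -0.4},
    {"dp": [6,0,10],"twist": [0,0,-0.05],"hand": -0.4}
  ]
}}

```text
clock: 5.92
tool_pos: [0.5865, -0.1723, 0.0656]
eef_rot: [0.458, 0.889, -0.0, 0.0]
contact_force: [-0.8, -0.1, 0.4]
opening: 0.686
finger_force: 0.0
```

>>> {"name": "step_arm", "arguments": {
  "motion": [
    {"dp": [0,0,0],"twist": [0,0,0],"hand": -0.4},
    {"dp": [0,0,0],"twist": [0,0,0],"hand": -0.4},
    {"dp": [0,0,0],"twist": [0,0,0],"hand": -0.4},
    {"dp": [0,0,0],"twist": [0,0,0],"hand": -0.4}
  ]
}}

```text
clock: 6.42
tool_pos: [0.5857, -0.1727, 0.0654]
eef_rot: [0.457, 0.889, -0.001, -0.0]
contact_force: [-2.4, -0.8, 1.5]
opening: 0.406
finger_force: 20.0
```

```bash
python3 p.py
```

```text
now [ 0.5857 -0.1727  0.0654] h 2.191 q [ 0.5   0.94 -0.53  1.71  0.7   0.69  0.21] F [-2.4 -0.8  1.5] M [-0.26  0.29  0.13] op mm 35.7 ff 20.0 t 6.4 zaxis [-0.001 -0.001 -1.   ]
```

>>> {"name": "step_arm", "arguments": {
  "motion": [
    {"dp": [0,0,0],"twist": [0,0,0.17],"hand": -0.4},
    {"dp": [0,0,0],"twist": [0,0,0.34],"hand": -0.4},
    {"dp": [0,0,0],"twist": [0,0,0.5],"hand": -0.4},
    {"dp": [0,0,0],"twist": [0,0,0.67],"hand": -0.4},
    {"dp": [0,0,0],"twist": [0,0,0.83],"hand": -0.4}
  ]
}}

```text
clock: 7.05
tool_pos: [0.5841, -0.1731, 0.0654]
eef_rot: [0.779, 0.627, -0.002, -0.001]
contact_force: [-5.7, -0.5, 4.5]
opening: 0.408
finger_force: 20.0
```

```bash
python3 p.py .5865,-.172,.066,.53
```

```text
now [ 0.5841 -0.1731  0.0654] h 1.356 q [ 0.39  0.9  -0.32  1.72  0.46  0.59 -0.42] F [-5.7 -0.5  4.5] M [-0.23  1.02  0.24] op mm 35.9 ff 20.0 t 7.0 zaxis [-0.004 -0.001 -1.   ]
.5865,-.172,.066,.53 dp [1.6, 2.1, -0.6] tw 0.826 rows 4.4
```

>>> {"name": "step_arm", "arguments": {
  "motion": [
    {"dp": [-1,-3,0],"twist": [0,0,0.17],"hand": -0.4},
    {"dp": [-1,-3,0],"twist": [0,0,0.34],"hand": -0.4},
    {"dp": [-1,-3,0],"twist": [0,0,0.5],"hand": -0.4},
    {"dp": [-1,-3,0],"twist": [0,0,0.67],"hand": -0.4},
    {"dp": [-1,-3,0],"twist": [0,0,0.83],"hand": -0.4}
  ]
}}

```text
clock: 7.68
tool_pos: [0.5828, -0.1721, 0.0654]
eef_rot: [0.965, 0.26, -0.0, -0.0]
contact_force: [-1.9, 0.5, 1.3]
opening: 0.408
finger_force: 20.0
```

```bash
python3 p.py .5865,-.172,.066,.53
```

```text
now [ 0.5828 -0.1721  0.0654] h 0.527 q [ 0.27  0.89 -0.11  1.74  0.17  0.53 -0.99] F [-1.9  0.5  1.3] M [0.13 0.45 0.25] op mm 35.9 ff 20.0 t 7.7 zaxis [-0.001  0.    -1.   ]
.5865,-.172,.066,.53 dp [3.3, 1.8, -0.6] tw -0.003 rows 0.1
```

>>> {"name": "step_arm", "arguments": {
  "motion": [
    {"dp": [0,0,0],"twist": [0,0,0],"hand": 1},
    {"dp": [0,0,0],"twist": [0,0,0],"hand": 1},
    {"dp": [0,0,0],"twist": [0,0,0],"hand": 1},
    {"dp": [0,0,-40],"twist": [0,0,0],"hand": 1},
    {"dp": [0,0,-75],"twist": [0,0,0],"hand": 1}
  ]
}}

```text
clock: 8.3
tool_pos: [0.5831, -0.1726, 0.1412]
eef_rot: [0.965, 0.263, -0.0, -0.0]
contact_force: [0.6, 0.2, 0.9]
opening: 0.951
finger_force: 0.0
```

```bash
python3 p.py .619,.025,.14,1.5 .619,.025,.14,2.56 .619,.025,.065,2.56
```

```text
now [ 0.5831 -0.1726  0.1412] h 0.532 q [ 0.29  0.78 -0.14  1.7   0.15  0.68 -0.97] F [0.6 0.2 0.9] M [ 0.   -0.03  0.03] op mm 83.7 ff 0.0 t 8.3 zaxis [-0.  0. -1.]
.619,.025,.14,1.5 dp [131.2, -152.1, 1.2] tw -0.968 rows 5.2
.619,.025,.14,2.56 dp [0.0, 0.0, -0.0] tw -1.06 rows 5.7
.619,.025,.065,2.56 dp [0.0, 0.0, 75.0] tw -0.0 rows 1.2
```

>>> {"name": "step_arm", "arguments": {
  "motion": [
    {"dp": [131,-152,0],"twist": [0,0,-0.92],"hand": 1},
    {"dp": [131,-152,0],"twist": [0,0,-0.92],"hand": 1},
    {"dp": [131,-152,0],"twist": [0,0,-0.92],"hand": 1},
    {"dp": [131,-152,0],"twist": [0,0,-0.92],"hand": 1},
    {"dp": [131,-152,0],"twist": [0,0,-0.92],"hand": 1}
  ]
}}

```text
clock: 8.93
tool_pos: [0.6193, 0.0277, 0.1405]
eef_rot: [0.745, 0.668, 0.001, -0.0]
contact_force: [-0.4, -1.2, -0.9]
opening: 0.999
finger_force: 0.0
```

>>> {"name": "step_arm", "arguments": {
  "motion": [
    {"dp": [0,0,0],"twist": [0,0,-0.92],"hand": 1},
    {"dp": [0,0,0],"twist": [0,0,-0.92],"hand": 1},
    {"dp": [0,0,0],"twist": [0,0,-0.92],"hand": 1},
    {"dp": [0,0,0],"twist": [0,0,-0.92],"hand": 1},
    {"dp": [0,0,0],"twist": [0,0,-0.92],"hand": 1}
  ]
}}

```text
clock: 9.55
tool_pos: [0.6192, 0.0245, 0.1404]
eef_rot: [0.373, 0.928, 0.0, 0.0]
contact_force: [-0.2, -0.7, -0.0]
opening: 1.003
finger_force: 0.0
```

>>> {"name": "step_arm", "arguments": {
  "motion": [
    {"dp": [0,0,0],"twist": [0,0,-0.18],"hand": 1},
    {"dp": [0,0,0],"twist": [0,0,-0.18],"hand": 1},
    {"dp": [0,0,0],"twist": [0,0,-0.18],"hand": 1}
  ]
}}

```text
clock: 9.93
tool_pos: [0.6191, 0.0247, 0.1404]
eef_rot: [0.292, 0.956, 0.0, 0.0]
contact_force: [-0.5, 0.7, 0.1]
opening: 1.002
finger_force: 0.0
```

```bash
python3 p.py .619,.025,.14,2.56 .619,.025,.065,2.56
```

```text
now [0.6191 0.0247 0.1404] h 2.548 q [ 0.24  0.86 -0.65  1.65  0.65  0.86  0.29] F [-0.5  0.7  0.1] M [ 0.01 -0.11  0.01] op mm 88.2 ff 0.0 t 9.9 zaxis [ 0. -0. -1.]
.619,.025,.14,2.56 dp [0.3, 0.2, 0.4] tw -0.012 rows 0.1
.619,.025,.065,2.56 dp [0.0, 0.0, 75.0] tw -0.0 rows 1.2
```

>>> {"name": "step_arm", "arguments": {
  "motion": [
    {"dp": [0,0,35],"twist": [0,0,0],"hand": 1},
    {"dp": [0,0,65],"twist": [0,0,0],"hand": 1},
    {"dp": [0,0,75],"twist": [0,0,0],"hand": 1},
    {"dp": [0,0,75],"twist": [0,0,0],"hand": 0.1},
    {"dp": [0,0,75],"twist": [0,0,0],"hand": -0.4}
  ]
}}

```text
clock: 10.55
tool_pos: [0.62, 0.0252, 0.0667]
eef_rot: [0.291, 0.957, 0.001, 0.001]
contact_force: [-0.8, 0.5, 0.7]
opening: 0.799
finger_force: 0.0
```

>>> {"name": "step_arm", "arguments": {
  "motion": [
    {"dp": [0,0,0],"twist": [0,0,0],"hand": -0.4},
    {"dp": [0,0,0],"twist": [0,0,0],"hand": -0.4},
    {"dp": [0,0,0],"twist": [0,0,0],"hand": -0.4},
    {"dp": [0,0,0],"twist": [0,0,0],"hand": -0.4},
    {"dp": [0,0,0],"twist": [0,0,0],"hand": -0.4}
  ]
}}

```text
clock: 11.18
tool_pos: [0.6204, 0.0265, 0.0658]
eef_rot: [0.291, 0.957, 0.002, 0.001]
contact_force: [4.0, 3.8, -1.8]
opening: 0.408
finger_force: 20.0
```

```bash
python3 p.py
```

```text
now [0.6204 0.0265 0.0658] h 2.552 q [ 0.2   0.96 -0.59  1.68  0.74  0.73  0.22] F [ 4.   3.8 -1.8] M [ 0.69 -0.8  -0.2 ] op mm 35.9 ff 20.0 t 11.2 zaxis [ 0.003  0.003 -1.   ]
```

>>> {"name": "step_arm", "arguments": {
  "motion": [
    {"dp": [0,2,0],"twist": [0,0,0.17],"hand": -0.4},
    {"dp": [0,2,0],"twist": [0,0,0.34],"hand": -0.4},
    {"dp": [0,2,0],"twist": [0,0,0.51],"hand": -0.4},
    {"dp": [0,2,0],"twist": [0,0,0.68],"hand": -0.4},
    {"dp": [0,2,0],"twist": [0,0,0.85],"hand": -0.4}
  ]
}}

```text
clock: 11.8
tool_pos: [0.6198, 0.0261, 0.0658]
eef_rot: [0.661, 0.75, -0.001, 0.0]
contact_force: [-0.1, 0.3, 2.4]
opening: 0.409
finger_force: 20.0
```

```bash
python3 p.py .62,.026,.066,.524
```

```text
now [0.6198 0.0261 0.0658] h 1.697 q [ 0.09  0.92 -0.37  1.69  0.51  0.63 -0.45] F [-0.1  0.3  2.4] M [ 0.09 -0.12  0.2 ] op mm 36.0 ff 20.0 t 11.8 zaxis [-0.001 -0.001 -1.   ]
.62,.026,.066,.524 dp [-0.2, 0.2, -0.2] tw 1.173 rows 6.3
```

>>> {"name": "step_arm", "arguments": {
  "motion": [
    {"dp": [0,0,0],"twist": [0,0,0.17],"hand": -0.4},
    {"dp": [0,0,0],"twist": [0,0,0.34],"hand": -0.4},
    {"dp": [0,0,0],"twist": [0,0,0.51],"hand": -0.4},
    {"dp": [0,0,0],"twist": [0,0,0.68],"hand": -0.4},
    {"dp": [0,0,0],"twist": [0,0,0.85],"hand": -0.4}
  ]
}}

```text
clock: 12.42
tool_pos: [0.6191, 0.0263, 0.0658]
eef_rot: [0.912, 0.411, -0.001, -0.0]
contact_force: [-1.5, 1.6, 3.0]
opening: 0.406
finger_force: 20.0
```

>>> {"name": "step_arm", "arguments": {
  "motion": [
    {"dp": [0,0,0],"twist": [0,0,0.16],"hand": -0.4},
    {"dp": [0,0,0],"twist": [0,0,0.32],"hand": -0.4},
    {"dp": [0,0,0],"twist": [0,0,0.32],"hand": -0.4}
  ]
}}

```text
clock: 12.8
tool_pos: [0.6189, 0.0265, 0.0658]
eef_rot: [0.965, 0.263, -0.001, 0.0]
contact_force: [-2.5, 0.8, 5.8]
opening: 0.403
finger_force: 20.0
```

```bash
python3 p.py
```

```text
now [0.6189 0.0265 0.0658] h 0.532 q [-0.08  0.9  -0.07  1.7   0.11  0.55 -1.26] F [-2.5  0.8  5.8] M [ 0.11  0.5  -0.22] op mm 35.4 ff 20.0 t 12.8 zaxis [-0.002 -0.001 -1.   ]
```

>>> {"name": "step_arm", "arguments": {
  "motion": [
    {"dp": [0,0,0],"twist": [0,0,0],"hand": 1},
    {"dp": [0,0,0],"twist": [0,0,0],"hand": 1},
    {"dp": [0,0,0],"twist": [0,0,0],"hand": 1},
    {"dp": [0,0,-40],"twist": [0,0,0],"hand": 1},
    {"dp": [0,0,-75],"twist": [0,0,0],"hand": 1}
  ]
}}

```text
clock: 13.42
tool_pos: [0.62, 0.0263, 0.1411]
eef_rot: [0.965, 0.263, -0.0, 0.0]
contact_force: [1.2, -0.6, 0.2]
opening: 0.951
finger_force: 0.0
```

```bash
python3 p.py .638,.1965,.14,1.4 .638,.1965,.14,2.77
```

```text
now [0.62   0.0263 0.1411] h 0.532 q [-0.07  0.79 -0.09  1.66  0.1   0.7  -1.24] F [ 1.2 -0.6  0.2] M [-0.03 -0.02 -0.04] op mm 83.7 ff 0.0 t 13.4 zaxis [-0.001 -0.    -1.   ]
.638,.1965,.14,1.4 dp [101.8, -137.6, 1.1] tw -0.868 rows 4.7
.638,.1965,.14,2.77 dp [0.0, 0.0, -0.0] tw -1.37 rows 7.4
```

>>> {"name": "step_arm", "arguments": {
  "motion": [
    {"dp": [102,-138,0],"twist": [0,0,-0.9],"hand": 1},
    {"dp": [102,-138,0],"twist": [0,0,-0.9],"hand": 1},
    {"dp": [102,-138,0],"twist": [0,0,-0.9],"hand": 1},
    {"dp": [102,-138,0],"twist": [0,0,-0.9],"hand": 1},
    {"dp": [102,-138,0],"twist": [0,0,-0.9],"hand": 1}
  ]
}}

```text
clock: 14.05
tool_pos: [0.638, 0.1978, 0.1401]
eef_rot: [0.752, 0.659, -0.0, 0.0]
contact_force: [0.5, -0.2, 0.0]
opening: 0.998
finger_force: 0.0
```

>>> {"name": "step_arm", "arguments": {
  "motion": [
    {"dp": [0,0,0],"twist": [0,0,-0.9],"hand": 1},
    {"dp": [0,0,0],"twist": [0,0,-0.9],"hand": 1},
    {"dp": [0,0,0],"twist": [0,0,-0.9],"hand": 1},
    {"dp": [0,0,0],"twist": [0,0,-0.9],"hand": 1},
    {"dp": [0,0,0],"twist": [0,0,-0.9],"hand": 1}
  ]
}}

```text
clock: 14.68
tool_pos: [0.6382, 0.1966, 0.1401]
eef_rot: [0.392, 0.92, -0.0, -0.0]
contact_force: [0.2, -0.2, -1.1]
opening: 0.999
finger_force: 0.0
```

>>> {"name": "step_arm", "arguments": {
  "motion": [
    {"dp": [0,0,0],"twist": [0,0,-0.44],"hand": 1},
    {"dp": [0,0,0],"twist": [0,0,-0.44],"hand": 1},
    {"dp": [0,0,0],"twist": [0,0,-0.44],"hand": 1},
    {"dp": [0,0,0],"twist": [0,0,-0.44],"hand": 1}
  ]
}}

```text
clock: 15.18
tool_pos: [0.6382, 0.1966, 0.1401]
eef_rot: [0.185, 0.983, -0.0, -0.0]
contact_force: [-0.5, -0.0, -0.6]
opening: 1.002
finger_force: 0.0
```

```bash
python3 p.py .6385,.1965,.065,2.77
```

```text
now [0.6382 0.1966 0.1401] h 2.77 q [-0.04  0.92 -0.67  1.49  0.64  0.96  0.31] F [-0.5 -0.  -0.6] M [ 0.05 -0.14  0.05] op mm 88.2 ff 0.0 t 15.2 zaxis [-0. -0. -1.]
.6385,.1965,.065,2.77 dp [-0.3, 0.0, 75.1] tw 0.0 rows 1.2
```

>>> {"name": "step_arm", "arguments": {
  "motion": [
    {"dp": [0,0,35],"twist": [0,0,0],"hand": 1},
    {"dp": [0,0,65],"twist": [0,0,0],"hand": 1},
    {"dp": [0,0,75],"twist": [0,0,0],"hand": 1},
    {"dp": [0,0,75],"twist": [0,0,0],"hand": 0.1},
    {"dp": [0,0,75],"twist": [0,0,0],"hand": -0.4}
  ]
}}

```text
clock: 15.8
tool_pos: [0.639, 0.1977, 0.0667]
eef_rot: [0.184, 0.983, 0.001, 0.001]
contact_force: [-0.2, 0.1, 0.7]
opening: 0.795
finger_force: 0.0
```

>>> {"name": "step_arm", "arguments": {
  "motion": [
    {"dp": [0,0,0],"twist": [0,0,0],"hand": -0.4},
    {"dp": [0,0,0],"twist": [0,0,0],"hand": -0.4},
    {"dp": [0,0,0],"twist": [0,0,0],"hand": -0.4},
    {"dp": [0,0,0],"twist": [0,0,0],"hand": -0.4},
    {"dp": [0,0,0],"twist": [0,0,0],"hand": -0.4}
  ]
}}

```text
clock: 16.42
tool_pos: [0.6386, 0.1977, 0.0657]
eef_rot: [0.184, 0.983, 0.001, 0.0]
contact_force: [0.5, 1.9, 0.7]
opening: 0.411
finger_force: 19.9
```

```bash
python3 p.py
```

```text
now [0.6386 0.1977 0.0657] h 2.771 q [-0.06  1.01 -0.61  1.52  0.72  0.84  0.25] F [0.5 1.9 0.7] M [ 0.21 -0.28 -0.21] op mm 36.2 ff 19.9 t 16.4 zaxis [ 0.001  0.001 -1.   ]
```

>>> {"name": "step_arm", "arguments": {
  "motion": [
    {"dp": [0,1,0],"twist": [0,0,0.17],"hand": -0.4},
    {"dp": [0,1,0],"twist": [0,0,0.34],"hand": -0.4},
    {"dp": [0,1,0],"twist": [0,0,0.51],"hand": -0.4},
    {"dp": [0,1,0],"twist": [0,0,0.68],"hand": -0.4},
    {"dp": [0,1,0],"twist": [0,0,0.85],"hand": -0.4}
  ]
}}

```text
clock: 17.05
tool_pos: [0.6387, 0.1978, 0.0656]
eef_rot: [0.575, 0.818, -0.0, 0.0]
contact_force: [-0.5, 0.1, 0.4]
opening: 0.406
finger_force: 19.8
```

```bash
python3 p.py .638,.197,.066,.88
```

```text
now [0.6387 0.1978 0.0656] h 1.917 q [-0.16  0.97 -0.4   1.53  0.5   0.75 -0.44] F [-0.5  0.1  0.4] M [-0.03 -0.18  0.24] op mm 35.7 ff 19.8 t 17.1 zaxis [ 0.    -0.001 -1.   ]
.638,.197,.066,.88 dp [-0.5, -1.0, -0.4] tw 1.037 rows 5.6
```

Then release, raise and retreat toward the robot side so both cameras see the pots.

>>> {"name": "step_arm", "arguments": {
  "motion": [
    {"dp": [0,0,0],"twist": [0,0,0.17],"hand": -0.4},
    {"dp": [0,0,0],"twist": [0,0,0.34],"hand": -0.4},
    {"dp": [0,0,0],"twist": [0,0,0.51],"hand": -0.4},
    {"dp": [0,0,0],"twist": [0,0,0.68],"hand": -0.4},
    {"dp": [0,0,0],"twist": [0,0,0.85],"hand": -0.4}
  ]
}}

```text
clock: 17.68
tool_pos: [0.639, 0.1978, 0.0656]
eef_rot: [0.861, 0.508, 0.0, 0.0]
contact_force: [0.4, -0.9, 0.2]
opening: 0.407
finger_force: 19.8
```

>>> {"name": "step_arm", "arguments": {
  "motion": [
    {"dp": [0,0,0],"twist": [0,0,0.16],"hand": -0.4},
    {"dp": [0,0,0],"twist": [0,0,0.19],"hand": -0.4},
    {"dp": [0,0,0],"twist": [0,0,0.19],"hand": 1},
    {"dp": [0,0,0],"twist": [0,0,0.19],"hand": 1},
    {"dp": [0,0,0],"twist": [0,0,0.19],"hand": 1}
  ]
}}

```text
clock: 18.3
tool_pos: [0.6382, 0.1981, 0.0652]
eef_rot: [0.904, 0.427, -0.0, -0.0]
contact_force: [0.2, -0.9, -0.2]
opening: 0.72
finger_force: 0.0
```

```bash
python3 p.py .638,.197,.16,.88 .45,.30,.16,.88
```

```text
now [0.6382 0.1981 0.0652] h 0.882 q [-0.3   0.95 -0.14  1.54  0.18  0.67 -1.21] F [ 0.2 -0.9 -0.2] M [-0.07 -0.03  0.  ] op mm 63.3 ff 0.0 t 18.3 zaxis [-0.001  0.    -1.   ]
.638,.197,.16,.88 dp [-1.0, 0.5, -94.8] tw 0.002 rows 1.5
.45,.30,.16,.88 dp [-40.4, -210.5, -0.0] tw -0.0 rows 3.4
```

>>> {"name": "step_arm", "arguments": {
  "motion": [
    {"dp": [0,0,-50],"twist": [0,0,0],"hand": 1},
    {"dp": [0,0,-100],"twist": [0,0,0],"hand": 1},
    {"dp": [0,0,-110],"twist": [0,0,0],"hand": 1}
  ]
}}

```text
clock: 18.68
tool_pos: [0.6407, 0.199, 0.1793]
eef_rot: [0.904, 0.427, 0.003, 0.0]
contact_force: [0.7, 0.4, -0.4]
opening: 0.999
finger_force: 0.0
```

>>> {"name": "step_arm", "arguments": {
  "motion": [
    {"dp": [-212,-135,0],"twist": [0,0,0],"hand": 1},
    {"dp": [-212,-135,0],"twist": [0,0,0],"hand": 1},
    {"dp": [-212,-135,0],"twist": [0,0,0],"hand": 1},
    {"dp": [-212,-135,0],"twist": [0,0,0],"hand": 1},
    {"dp": [-212,-135,0],"twist": [0,0,0],"hand": 1}
  ]
}}

```text
clock: 19.3
tool_pos: [0.3912, 0.1166, 0.1745]
eef_rot: [0.904, 0.427, -0.006, 0.0]
contact_force: [1.0, -0.3, -0.5]
opening: 0.999
finger_force: 0.0
```

```bash
python3 p.py
cat > c.py <<'E'
from h import *
C=[(0.639,0.197),(0.619,0.026),(0.584,-0.172)]
s=snap('top'); row=[]; 
def rect(x,y,w,h,z,sc):
    a=np.arange(-w/2,w/2,sc)/1000; b=np.arange(-h/2,h/2,sc)/1000
    yy,xx=np.meshgrid(-a,-b)
    uv=proj(s,np.stack([x+xx,y+yy,np.full_like(xx,z)],-1).reshape(-1,3)).reshape(*xx.shape,2).astype(np.float32)
    return cv2.remap(s['pixels'][:,:,::-1],uv[...,0],uv[...,1],cv2.INTER_CUBIC)
top=np.hstack([rect(x,y,100,100,.066,.4) for x,y in C])
bd=rect(.475,.41,200,280,.022,.8); sm=rect(.27,.30,200,280,.007,.8)
low=np.zeros((350,750,3),np.uint8); low[:,:250]=bd; low[:,250:500]=sm
cv2.imwrite('pics/rect1.png',np.vstack([top,low]))
# steel points on the board: higher than board top
X=cloud(s); m=(abs(X[...,0]-.475)<.15)&(abs(X[...,1]-.41)<.09)&(X[...,2]>.022)&(X[...,2]<.04); P=X[m]
for nm,Q in [('wrench',P)]:
    q=Q[:,:2]; c=q.mean(0); u,sv,vt=np.linalg.svd(q-c); d=vt[0]*np.sign(vt[0][0]); t=(q-c)@d; n=(q-c)@np.array([-d[1],d[0]])
    print(nm,len(q),c.round(4),'heading',np.arctan2(d[1],d[0]).round(3),'z',np.median(Q[:,2]).round(4),'t',t.min().round(3),t.max().round(3))
    k=t<-.01; f=np.polyfit(t[k],n[k],1); print('handle heading',(np.arctan2(d[1],d[0])+np.arctan(f[0])).round(3), f)
    e=c+d*t.max(); b=c+d*t.min(); print('tips',e,'end',b,'len',t.max()-t.min())
    np.save('w.npy',Q)
b=(abs(X[...,0]-.475)<.16)&(abs(X[...,1]-.41)<.1)&(abs(X[...,2]-.015)<.005); print('board rect',cv2.minAreaRect((X[b][:,:2]*1000).astype(np.float32)))
E
python3 c.py
```

```text
now [0.3912 0.1166 0.1745] h 0.883 q [-0.31  0.53 -0.14  2.24  0.19  0.4  -1.29] F [ 1.  -0.3 -0.5] M [-0.06 -0.13 -0.05] op mm 87.9 ff 0.0 t 19.3 zaxis [-0.011 -0.006 -1.   ]
wrench 466 [0.5114 0.4075] heading -0.208 z 0.0286 t -0.15 0.085
handle heading -0.195 [0.01311362 0.0005021 ]
tips [0.59428097 0.3900183 ] end [0.36486935 0.43851583] len 0.2344817771040214
board rect ((482.2098388671875, 413.6260681152344), (140.6641845703125, 250.78318786621094), 84.59275817871094)
```

View pics/rect1.png

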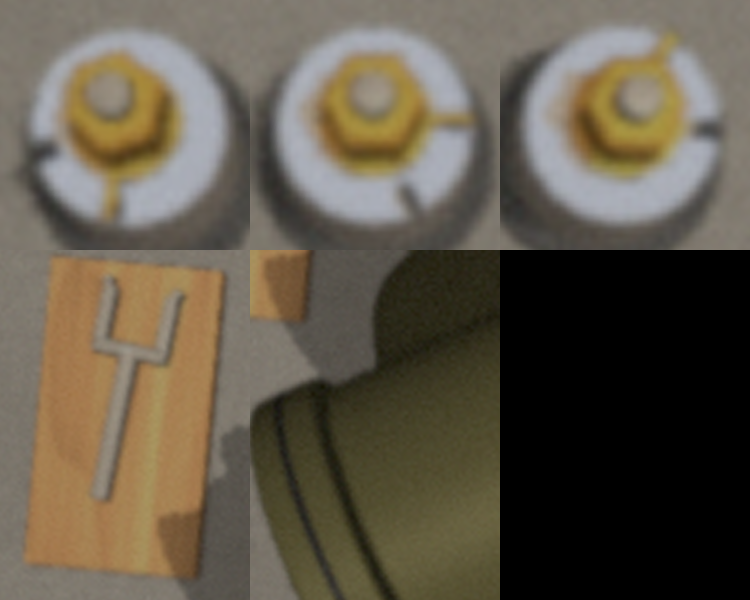

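```bash
cat > w.py <<'E'
from h import *
from scipy.optimize import minimize
from scipy.ndimage import distance_transform_edt as edt, gaussian_filter as gf
def model(sc=1.0):
    # wrench outline mask in wrench frame, mm grid x -80..140, y -60..60
    x,y=np.meshgrid(np.arange(-80,141.),np.arange(-60,61.),indexing='ij')
    return (((x>-55)&(x<62)&(abs(y)<7))|((x>60)&(x<72.5)&(abs(y)<30.5))|((x>=72.5)&(x<121)&(abs(y)>19.5)&(abs(y)<30.5))).astype(float)
def fitw(s,z0,guess,lo=.022,hi=.036,rad=.16):
    X=cloud(s); m=(np.hypot(X[...,0]-guess[0],X[...,1]-guess[1])<rad)&(s['depth']>0)
    uv=np.argwhere(m); P=X[m]; col=s['pixels'][m].astype(float)
    gray=(col[:,0]-col[:,2])/(col.sum(1)+1)   # bamboo/brass: strongly red>blue; steel: ~0
    # re-project pixels onto plane z0 
    ray=P-s['p']; Q=s['p']+ray*((z0-s['p'][2])/ray[:,2])[:,None]
    D=gf(model(),1.0)
    def cost(v):
        c,sn=np.cos(v[2]),np.sin(v[2]); d=(Q[:,:2]-v[:2])*1000
        a=(d[:,0]*c+d[:,1]*sn); b=(-d[:,0]*sn+d[:,1]*c)
        g=cv2.remap(D.astype(np.float32),(b+60).astype(np.float32).reshape(-1,1),(a+80).astype(np.float32).reshape(-1,1),cv2.INTER_LINEAR).ravel()
        w=(a>-75)&(a<135)&(abs(b)<45)
        return np.corrcoef(g[w],gray[w])[0,1]
    best=min((minimize(cost,[guess[0]+dx,guess[1]+dy,guess[2]],method='Nelder-Mead',options=dict(initial_simplex=np.array([[0,0,0],[.01,0,0],[0,.01,0],[0,0,.1]])+[guess[0]+dx,guess[1]+dy,guess[2]])) for dx in(-.006,.006) for dy in(-.006,.006)),key=lambda o:o.fun)
    return best.x.round(4),round(best.fun,3)
if __name__=='__main__':
    for c in ['top','scene']: print(c,fitw(snap(c),.029,(.471,.4186,-.205)))
E
python3 w.py
```

```text
top (array([ 0.4679,  0.4174, -0.2062]), np.float64(-0.94))
scene (array([ 0.474 ,  0.416 , -0.2074]), np.float64(-0.924))
```

```bash
python3 p.py .468,.418,.16,-.206
```

```text
now [0.4007 0.121  0.1753] h 0.882 q [-0.31  0.53 -0.14  2.22  0.19  0.4  -1.29] F [0.9 0.4 0.1] M [-0.04 -0.07 -0.01] op mm 88.1 ff 0.0 t 19.4 zaxis [ 0.001  0.001 -1.   ]
.468,.418,.16,-.206 dp [272.0, -136.9, 15.3] tw 1.088 rows 5.8
```

>>> {"name": "step_arm", "arguments": {
  "motion": [
    {"dp": [272,-137,15],"twist": [0,0,0.9],"hand": 0.2},
    {"dp": [272,-137,15],"twist": [0,0,0.9],"hand": 0.2},
    {"dp": [272,-137,15],"twist": [0,0,0.9],"hand": 0.2},
    {"dp": [272,-137,15],"twist": [0,0,0.9],"hand": 0.2},
    {"dp": [272,-137,15],"twist": [0,0,0.9],"hand": 0.2}
  ]
}}

```text
clock: 20.08
tool_pos: [0.4681, 0.4216, 0.16]
eef_rot: [1.0, -0.011, 0.001, -0.001]
contact_force: [2.1, 0.1, -0.4]
opening: 0.601
finger_force: 0.0
```

>>> {"name": "step_arm", "arguments": {
  "motion": [
    {"dp": [0,0,0],"twist": [0,0,0.19],"hand": 0.2},
    {"dp": [0,0,0],"twist": [0,0,0.19],"hand": 0.2},
    {"dp": [0,0,0],"twist": [0,0,0.19],"hand": 0.2},
    {"dp": [0,0,0],"twist": [0,0,0.19],"hand": 0.2}
  ]
}}

```text
clock: 20.58
tool_pos: [0.4674, 0.4167, 0.1605]
eef_rot: [0.995, -0.104, 0.0, -0.0]
contact_force: [1.0, -0.7, 0.4]
opening: 0.602
finger_force: 0.0
```

```bash
python3 p.py .468,.418,.16,-.206 .468,.418,.012,-.206
```

```text
now [0.4674 0.4167 0.1605] h -0.208 q [-0.93  0.79  0.24  1.64 -0.25  0.75 -2.35] F [ 1.  -0.7  0.4] M [0.07 0.04 0.04] op mm 53.0 ff 0.0 t 20.6 zaxis [ 0.  0. -1.]
.468,.418,.16,-.206 dp [0.3, -1.4, 0.5] tw -0.002 rows 0.0
.468,.418,.012,-.206 dp [0.0, -0.0, 148.0] tw -0.0 rows 2.4
```

>>> {"name": "step_arm", "arguments": {
  "motion": [
    {"dp": [0,-1,50],"twist": [0,0,0],"hand": 0.2},
    {"dp": [0,-1,100],"twist": [0,0,0],"hand": 0.2},
    {"dp": [0,-1,125],"twist": [0,0,0],"hand": 0.2},
    {"dp": [0,-1,140],"twist": [0,0,0],"hand": 0.2},
    {"dp": [0,-1,149],"twist": [0,0,0],"hand": 0.2}
  ]
}}

```text
clock: 21.2
tool_pos: [0.4675, 0.4183, 0.0113]
eef_rot: [0.995, -0.104, 0.0, -0.0]
contact_force: [-0.0, -0.2, 0.4]
opening: 0.606
finger_force: 0.0
```

>>> {"name": "step_arm", "arguments": {
  "motion": [
    {"dp": [0,0,0],"twist": [0,0,0],"hand": -0.9},
    {"dp": [0,0,0],"twist": [0,0,0],"hand": -0.9},
    {"dp": [0,0,0],"twist": [0,0,0],"hand": -0.9},
    {"dp": [0,0,0],"twist": [0,0,0],"hand": -0.9},
    {"dp": [0,0,0],"twist": [0,0,0],"hand": -0.9}
  ],
  "force": 40
}}

```text
clock: 21.82
tool_pos: [0.4674, 0.4189, 0.0119]
eef_rot: [0.995, -0.104, 0.0, -0.0]
contact_force: [0.5, 0.7, 3.1]
opening: 0.153
finger_force: 40.0
```

```bash
python3 p.py
```

```text
now [0.4674 0.4189 0.0119] h -0.208 q [-0.89  1.    0.16  1.69 -0.3   0.47 -2.31] F [0.5 0.7 3.1] M [0.1  0.05 0.07] op mm 13.5 ff 40.0 t 21.8 zaxis [ 0.001  0.001 -1.   ]
```

>>> {"name": "step_arm", "arguments": {
  "motion": [
    {"dp": [0,0,-40],"twist": [0,0,0],"hand": -0.9},
    {"dp": [0,0,-90],"twist": [0,0,0],"hand": -0.9},
    {"dp": [0,0,-130],"twist": [0,0,0],"hand": -0.9},
    {"dp": [0,0,-138],"twist": [0,0,0],"hand": -0.9}
  ]
}}

```text
clock: 22.32
tool_pos: [0.4681, 0.4191, 0.1515]
eef_rot: [0.995, -0.104, 0.001, -0.001]
contact_force: [0.1, -0.7, -3.5]
opening: 0.146
finger_force: 40.0
```

```bash
python3 p.py .537,.074,.15,.882
```

```text
now [0.4681 0.4191 0.1515] h -0.209 q [-0.93  0.8   0.24  1.64 -0.26  0.73 -2.35] F [ 0.1 -0.7 -3.5] M [ 0.06  0.11 -0.  ] op mm 12.9 ff 40.0 t 22.3 zaxis [ 0.003  0.003 -1.   ]
.537,.074,.15,.882 dp [138.9, 323.3, 1.5] tw -1.091 rows 5.9
```

>>> {"name": "step_arm", "arguments": {
  "motion": [
    {"dp": [28,65,0],"twist": [0,0,-0.18],"hand": -0.9},
    {"dp": [56,120,0],"twist": [0,0,-0.36],"hand": -0.9},
    {"dp": [80,175,0],"twist": [0,0,-0.54],"hand": -0.9},
    {"dp": [104,230,0],"twist": [0,0,-0.72],"hand": -0.9},
    {"dp": [125,280,0],"twist": [0,0,-0.9],"hand": -0.9}
  ]
}}

```text
clock: 22.95
tool_pos: [0.5302, 0.1158, 0.1475]
eef_rot: [0.94, 0.341, -0.002, -0.0]
contact_force: [1.2, 0.6, -2.8]
opening: 0.149
finger_force: 40.0
```

```bash
python3 p.py .537,.074,.15,.882
```

```text
now [0.5302 0.1158 0.1475] h 0.697 q [-0.24  0.7  -0.09  1.89  0.11  0.56 -1.28] F [ 1.2  0.6 -2.8] M [-0.1  -0.01  0.01] op mm 13.1 ff 40.0 t 22.9 zaxis [-0.004 -0.001 -1.   ]
.537,.074,.15,.882 dp [-21.6, 36.4, -2.5] tw -0.185 rows 1.0
```

>>> {"name": "step_arm", "arguments": {
  "motion": [
    {"dp": [-22,37,-3],"twist": [0,0,-0.185],"hand": -0.9},
    {"dp": [-22,37,-3],"twist": [0,0,-0.185],"hand": -0.9},
    {"dp": [-22,37,-3],"twist": [0,0,-0.185],"hand": -0.9},
    {"dp": [-22,37,-3],"twist": [0,0,-0.185],"hand": -0.9}
  ]
}}

```text
clock: 23.45
tool_pos: [0.5372, 0.0781, 0.1517]
eef_rot: [0.905, 0.425, -0.001, -0.001]
contact_force: [0.6, 0.4, -2.5]
opening: 0.145
finger_force: 40.0
```

```bash
python3 p.py .537,.074,.075,.882
cat > wj.py <<'E'
# jaw of held wrench from depth: steel points ahead of TCP, in the tool frame (mm)
from h import *
st=r.get_state(); p=np.array(st['tool_pos']); M=R.from_quat(st['eef_rot']).as_matrix()
for c in ['top','scene']:
    s=snap(c); X=cloud(s); T=(X-p)@M*1000
    m=(T[...,0]>45)&(T[...,0]<135)&(abs(T[...,1])<45)&(T[...,2]<8)&(T[...,2]>-35)&(s['depth']>0); k=T[m]
    if len(k)<20: print(c,len(k)); continue
    base=k[(k[:,0]<72)]; L=k[(k[:,0]>76)&(k[:,1]>10)]; Rr=k[(k[:,0]>76)&(k[:,1]<-10)]
    print(c,len(k),'xmax',np.percentile(k[:,0],98).round(1),'z med',np.median(k[:,2]).round(1),'z near/far',np.median(base[:,2]).round(1),np.median(k[k[:,0]>100][:,2]).round(1))
    print('  +y prong y',len(L),L[:,1].mean().round(1),np.polyfit(L[:,0],L[:,1],1)[0].round(3) if len(L)>5 else '','-y prong',len(Rr),Rr[:,1].mean().round(1),np.polyfit(Rr[:,0],Rr[:,1],1)[0].round(3) if len(Rr)>5 else '')
E
python3 wj.py
```

```text
now [0.5372 0.0781 0.1517] h 0.879 q [-0.13  0.69 -0.16  1.89  0.18  0.57 -1.1 ] F [ 0.6  0.4 -2.5] M [-0.08  0.06  0.  ] op mm 12.8 ff 40.0 t 23.4 zaxis [-0.001  0.001 -1.   ]
.537,.074,.075,.882 dp [-3.3, 2.4, 76.7] tw -0.003 rows 1.2
top 94 xmax 119.2 z med -15.2 z near/far -16.6 -15.1
  +y prong y 0 nan  -y prong 83 -24.9 -0.053
scene 275 xmax 122.0 z med -13.3 z near/far -14.4 -12.3
  +y prong y 84 29.0 0.015 -y prong 82 -21.5 -0.016wj.py:10: RuntimeWarning: Mean of empty slice.
  print('  +y prong y',len(L),L[:,1].mean().round(1),np.polyfit(L[:,0],L[:,1],1)[0].round(3) if len(L)>5 else '','-y prong',len(Rr),Rr[:,1].mean().round(1),np.polyfit(Rr[:,0],Rr[:,1],1)[0].round(3) if len(Rr)>5 else '')
  ret = ret.dtype.type(ret / rcount)
```

>>> {"name": "step_arm", "arguments": {
  "motion": [
    {"dp": [-3,2,30],"twist": [0,0,0],"hand": -0.9},
    {"dp": [-3,2,60],"twist": [0,0,0],"hand": -0.9},
    {"dp": [-3,2,75],"twist": [0,0,0],"hand": -0.9},
    {"dp": [-3,2,75],"twist": [0,0,0],"hand": -0.9},
    {"dp": [-3,2,75],"twist": [0,0,0],"hand": -0.9}
  ]
}}

```text
clock: 24.18
tool_pos: [0.5383, 0.0729, 0.0782]
eef_rot: [0.905, 0.424, 0.001, 0.0]
contact_force: [1.2, 0.4, -2.6]
opening: 0.153
finger_force: 40.0
```

```bash
python3 p.py .537,.074,.077,.882 .5781,.1243,.077,.882
```

```text
now [0.5383 0.0729 0.0782] h 0.877 q [-0.15  0.81 -0.12  1.93  0.22  0.4  -1.12] F [ 1.2  0.4 -2.6] M [-0.12  0.02 -0.  ] op mm 13.5 ff 40.0 t 24.2 zaxis [ 0.002  0.    -1.   ]
.537,.074,.077,.882 dp [-0.0, -1.7, 1.2] tw -0.005 rows 0.0
.5781,.1243,.077,.882 dp [65.0, -0.2, -0.0] tw -0.0 rows 1.0
```

>>> {"name": "step_arm", "arguments": {
  "motion": [
    {"dp": [10,-2,1],"twist": [0,0,-0.005],"hand": -0.9},
    {"dp": [18,-2,1],"twist": [0,0,-0.005],"hand": -0.9},
    {"dp": [26,-2,1],"twist": [0,0,-0.005],"hand": -0.9},
    {"dp": [34,-2,1],"twist": [0,0,-0.005],"hand": -0.9},
    {"dp": [42,-2,1],"twist": [0,0,-0.005],"hand": -0.9}
  ]
}}

```text
clock: 24.8
tool_pos: [0.5633, 0.1064, 0.0764]
eef_rot: [0.904, 0.427, -0.0, 0.0]
contact_force: [0.1, -0.6, -3.1]
opening: 0.15
finger_force: 40.0
```

```bash
python3 p.py .5781,.1243,.077,.882
```

```text
now [0.5633 0.1064 0.0764] h 0.881 q [-0.2   0.84 -0.12  1.84  0.2   0.47 -1.15] F [ 0.1 -0.6 -3.1] M [-0.07  0.01  0.  ] op mm 13.2 ff 40.0 t 24.8 zaxis [ 0. -0. -1.]
.5781,.1243,.077,.882 dp [23.2, 0.1, -0.6] tw -0.001 rows 0.4
```

>>> {"name": "step_arm", "arguments": {
  "motion": [
    {"dp": [6,0,-1],"twist": [0,0,0],"hand": -0.9},
    {"dp": [12,0,-1],"twist": [0,0,0],"hand": -0.9},
    {"dp": [18,0,-1],"twist": [0,0,0],"hand": -0.9},
    {"dp": [22,0,-1],"twist": [0,0,0],"hand": -0.9},
    {"dp": [22,0,-1],"twist": [0,0,0],"hand": -0.9}
  ]
}}

```text
clock: 25.42
tool_pos: [0.5771, 0.1233, 0.0774]
eef_rot: [0.904, 0.427, 0.0, -0.0]
contact_force: [-0.3, -1.4, -2.7]
opening: 0.151
finger_force: 40.0
```

```bash
python3 p.py .5781,.1243,.077,.882
python3 - <<'E'
import numpy as np
# arc rows: rotate about nut centre at L mm ahead; shift in start tool axes for clockwise twist a
L=96
for a in np.arange(.1,.51,.1): print(round(a,2),'dp',(L-L*np.cos(a)).round(1),(-L*np.sin(a)).round(1))
E
```

```text
now [0.5771 0.1233 0.0774] h 0.882 q [-0.22  0.85 -0.12  1.79  0.19  0.51 -1.16] F [-0.3 -1.4 -2.7] M [-0.18  0.04  0.02] op mm 13.3 ff 40.0 t 25.4 zaxis [ 0.  0. -1.]
.5781,.1243,.077,.882 dp [1.4, 0.1, 0.4] tw -0.0 rows 0.0
0.1 dp 0.5 -9.6
0.2 dp 1.9 -19.1
0.3 dp 4.3 -28.4
0.4 dp 7.6 -37.4
0.5 dp 11.8 -46.0
```

>>> {"name": "step_arm", "arguments": {
  "motion": [
    {"dp": [0.5,-9.6,0],"twist": [0,0,0.1],"hand": -0.9},
    {"dp": [1.9,-19.1,0],"twist": [0,0,0.2],"hand": -0.9},
    {"dp": [4.3,-28.4,0],"twist": [0,0,0.3],"hand": -0.9},
    {"dp": [7.6,-37.4,0],"twist": [0,0,0.4],"hand": -0.9},
    {"dp": [11.8,-46,0],"twist": [0,0,0.5],"hand": -0.9}
  ]
}}

```text
clock: 26.05
tool_pos: [0.5488, 0.1607, 0.0775]
eef_rot: [0.982, 0.188, -0.0, 0.001]
contact_force: [0.8, -1.0, -3.4]
opening: 0.15
finger_force: 40.0
```

```bash
cat > arc.py <<'E'
# arc.py cx cy L a [n]: rows of a clockwise arc about nut centre, from the present pose, keeping z
import sys; from h import *
cx,cy,L,a=map(float,sys.argv[1:5]); n=5
st=r.get_state(); p=np.array(st['tool_pos']); M=R.from_quat(st['eef_rot']).as_matrix(); h=np.arctan2(M[1,0],M[0,0])
print('now',p.round(4),'h',h.round(3),'F',np.round(st['contact_force'],1),'Mz',round(st['moment'][2],2),'nut in tool axes',((np.array([cx,cy,p[2]])-p)@M*1000).round(1),'q7',round(st['q'][6],2))
for i in range(1,n+1):
    t=h-a*i/n; g=np.array([cx-L*np.cos(t),cy-L*np.sin(t),p[2]]); print(((g-p)@M*1000).round(1)[:2],round(a*i/n,3))
E
python3 arc.py .6388 .198 .0955 .5
```

```text
now [0.5488 0.1607 0.0775] h 0.378 F [ 0.8 -1.  -3.4] Mz 0.13 nut in tool axes [97.4 -1.5 -0. ] q7 -1.54
[  2.4 -11.1] 0.1
[  3.8 -20.5] 0.2
[  6.2 -29.8] 0.3
[  9.5 -38.7] 0.4
[ 13.6 -47.3] 0.5
```

>>> {"name": "step_arm", "arguments": {
  "motion": [
    {"dp": [1.5,-10.5,0],"twist": [0,0,0.1],"hand": -0.9},
    {"dp": [3,-20,0],"twist": [0,0,0.2],"hand": -0.9},
    {"dp": [5.5,-29,0],"twist": [0,0,0.3],"hand": -0.9},
    {"dp": [9,-38,0],"twist": [0,0,0.4],"hand": -0.9},
    {"dp": [13,-46.5,0],"twist": [0,0,0.5],"hand": -0.9}
  ]
}}

```text
clock: 26.68
tool_pos: [0.5423, 0.2085, 0.0771]
eef_rot: [0.998, -0.061, -0.001, 0.001]
contact_force: [-1.4, -1.3, -2.4]
opening: 0.155
finger_force: 40.0
```

```bash
python3 arc.py .6388 .198 .0955 .2
```

```text
now [0.5423 0.2085 0.0771] h -0.122 F [-1.4 -1.3 -2.4] Mz 0.03 nut in tool axes [97.1 -1.3 -0.3] q7 -1.91
[ 1.7 -5.1] 0.04
[ 1.9 -8.9] 0.08
[  2.3 -12.7] 0.12
[  2.8 -16.5] 0.16
[  3.5 -20.3] 0.2
```

>>> {"name": "step_arm", "arguments": {
  "motion": [
    {"dp": [1,-5,0],"twist": [0,0,0.04],"hand": -0.9},
    {"dp": [1,-9,0],"twist": [0,0,0.08],"hand": -0.9},
    {"dp": [1.5,-12.5,0],"twist": [0,0,0.12],"hand": -0.9},
    {"dp": [2,-16,0],"twist": [0,0,0.16],"hand": -0.9}
  ]
}}

```text
clock: 27.18
tool_pos: [0.5457, 0.2246, 0.0769]
eef_rot: [0.99, -0.14, -0.002, 0.001]
contact_force: [-4.2, -1.4, -2.0]
opening: 0.15
finger_force: 40.0
```

```bash
python3 arc.py .6388 .198 .0955 .05
```

```text
now [0.5457 0.2246 0.0769] h -0.281 F [-4.2 -1.4 -2. ] Mz -0.06 nut in tool axes [96.8 -0.2 -0.4] q7 -2.03
[ 1.3 -1.2] 0.01
[ 1.4 -2.1] 0.02
[ 1.4 -3.1] 0.03
[ 1.4 -4.1] 0.04
[ 1.5 -5. ] 0.05
```

>>> {"name": "step_arm", "arguments": {
  "motion": [
    {"dp": [0.5,-2.5,0],"twist": [0,0,0.025],"hand": -0.9},
    {"dp": [0.5,-5,0],"twist": [0,0,0.05],"hand": -0.9},
    {"dp": [0.5,-5,0],"twist": [0,0,0.05],"hand": -0.9}
  ]
}}

```text
clock: 27.55
tool_pos: [0.5475, 0.229, 0.0769]
eef_rot: [0.986, -0.164, -0.002, 0.001]
contact_force: [-4.7, -0.8, -1.8]
opening: 0.148
finger_force: 40.0
```

```bash
python3 arc.py .6388 .198 .0955 .05
cat > v.py <<'E'
import sys; from h import *
i=int(sys.argv[1]); x,y=[(0.639,0.197),(0.619,0.026),(0.584,-0.172)][i]; out=[]
for c,b in [('top',0),('scene',.004)]:
    s=snap(c); a=np.arange(-60,60,.4)/1000; yy,xx=np.meshgrid(-a,-a)
    uv=proj(s,np.stack([x+b+xx,y+yy,np.full_like(xx,.067)],-1).reshape(-1,3)).reshape(300,300,2).astype(np.float32)
    out.append(cv2.remap(s['pixels'][:,:,::-1],uv[...,0],uv[...,1],cv2.INTER_CUBIC))
cv2.imwrite('pics/'+sys.argv[2],np.hstack(out))
E
python3 v.py 0 v0.png
```

```text
now [0.5475 0.229  0.0769] h -0.329 F [-4.7 -0.8 -1.8] Mz -0.13 nut in tool axes [96.4 -0.2 -0.3] q7 -2.07
[ 0.9 -1.2] 0.01
[ 0.9 -2.1] 0.02
[ 1.  -3.1] 0.03
[ 1. -4.] 0.04
[ 1. -5.] 0.05
```

View pics/v0.png

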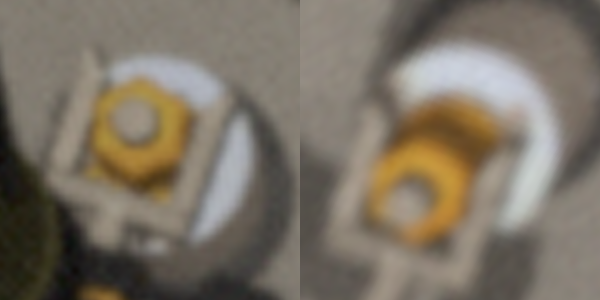

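>>> {"name": "step_arm", "arguments": {
  "motion": [
    {"dp": [-1.5,-3,0],"twist": [0,0,0.03],"hand": -0.9},
    {"dp": [-1.5,-6,0],"twist": [0,0,0.06],"hand": -0.9},
    {"dp": [-1.5,-6,0],"twist": [0,0,0.06],"hand": -0.9}
  ]
}}

```text
clock: 28.02
tool_pos: [0.5497, 0.2334, 0.0771]
eef_rot: [0.981, -0.194, -0.0, 0.002]
contact_force: [-1.6, -4.6, -2.8]
opening: 0.153
finger_force: 40.0
```

```bash
python3 arc.py .6388 .198 .0955 .05
```

```text
now [0.5497 0.2334 0.0771] h -0.39 F [-1.6 -4.6 -2.8] Mz -0.01 nut in tool axes [95.9 -1.1  0. ] q7 -2.12
[ 0.4 -2. ] 0.01
[ 0.4 -3. ] 0.02
[ 0.4 -4. ] 0.03
[ 0.5 -4.9] 0.04
[ 0.5 -5.9] 0.05
```

>>> {"name": "step_arm", "arguments": {
  "motion": [
    {"dp": [0.5,8,0],"twist": [0,0,-0.08],"hand": -0.9},
    {"dp": [1,16,0],"twist": [0,0,-0.16],"hand": -0.9},
    {"dp": [1,16,0],"twist": [0,0,-0.16],"hand": -0.9},
    {"dp": [1,16,-15],"twist": [0,0,-0.16],"hand": -0.9},
    {"dp": [1,16,-30],"twist": [0,0,-0.16],"hand": -0.9}
  ]
}}

```text
clock: 28.65
tool_pos: [0.5497, 0.2194, 0.1088]
eef_rot: [0.993, -0.116, 0.005, -0.0]
contact_force: [10.7, -5.7, -9.0]
opening: 0.15
finger_force: 40.0
```

>>> {"name": "step_arm", "arguments": {
  "motion": [
    {"dp": [0,0,-30],"twist": [0,0,0],"hand": -0.9},
    {"dp": [0,0,-45],"twist": [0,0,0],"hand": -0.9},
    {"dp": [0,0,-45],"twist": [0,0,0],"hand": -0.9}
  ]
}}

```text
clock: 29.02
tool_pos: [0.5461, 0.2212, 0.1541]
eef_rot: [0.993, -0.115, 0.002, -0.001]
contact_force: [0.7, -2.1, -3.1]
opening: 0.15
finger_force: 40.1
```

```bash
python3 v.py 0 v1.png; python3 wj.py 2>/dev/null
python3 - <<'E'
import numpy as np
for n,c,h in (('1',(.619,.0265),.532),('2',(.5835,-.172),.53)):
    print(n,[np.round(np.array(c)-L*np.array([np.cos(h),np.sin(h)]),4).tolist() for L in (.1605,.0965)])
E
python3 p.py .4807,-.0549,.15,.532
```

```text
top 0
scene 0
1 [[0.4807, -0.0549], [0.5358, -0.0225]]
2 [[0.445, -0.2531], [0.5002, -0.2208]]
now [0.5441 0.2211 0.1519] h -0.228 q [-0.59  0.75  0.23  1.77 -0.26  0.65 -2.02] F [ 0.6 -1.6 -3. ] M [-0.3   0.06 -0.12] op mm 13.2 ff 40.0 t 29.2 zaxis [-0.001  0.    -1.   ]
.4807,-.0549,.15,.532 dp [0.7, 283.2, 1.9] tw -0.76 rows 4.5
```

View pics/v1.png

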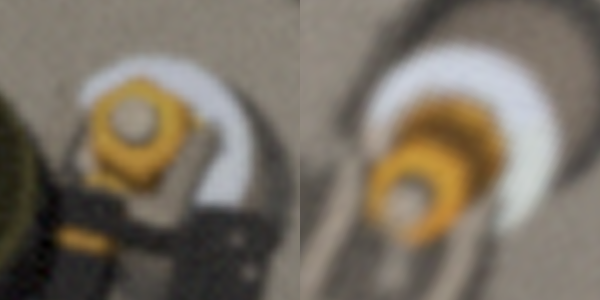

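Run:
```python
from h import *
st=r.get_state(); p=np.array(st['tool_pos']); M=R.from_quat(st['eef_rot']).as_matrix(); print(p.round(4))
s=snap('scene'); X=cloud(s); T=(X-p)@M*1000; col=s['pixels'].astype(int)
for x0 in range(20,160,10):
    m=(T[...,0]>x0)&(T[...,0]<x0+10)&(abs(T[...,1])<40)&(X[...,2]>.105)&(s['depth']>0); k=T[m]
    if len(k): print(x0,len(k),'y',np.percentile(k[:,1],[5,50,95]).round(),'z',np.percentile(k[:,2],[5,50,95]).round(),col[m].mean(0).round())
save(s,'s3.png',(190,90,420,270),3.3)
```

```text
[0.5441 0.2211 0.1519]
20 817 y [-35.  12.  37.] z [-387. -234.  -91.] [50. 46. 36.]
30 1082 y [-28.   2.  32.] z [-372. -251.  -87.] [48. 44. 33.]
40 256 y [-10.  13.  28.] z [-369. -340.   18.] [57. 53. 39.]
50 164 y [-8. 16. 24.] z [-357. -333.   28.] [72. 67. 54.]
60 65 y [-26.   0.  28.] z [24. 29. 37.] [133. 124. 113.]
70 30 y [-29.   0.  31.] z [33. 39. 43.] [134. 125. 114.]
80 21 y [-28.  22.  29.] z [38. 44. 46.] [141. 131. 119.]
90 8 y [-15.   1.   7.] z [44. 45. 45.] [164. 145. 121.]
100 11 y [-6.  0.  7.] z [42. 44. 46.] [151. 135. 115.]
110 2 y [-2.  1.  4.] z [43. 44. 45.] [134. 114.  84.]
```

View pics/s3.png

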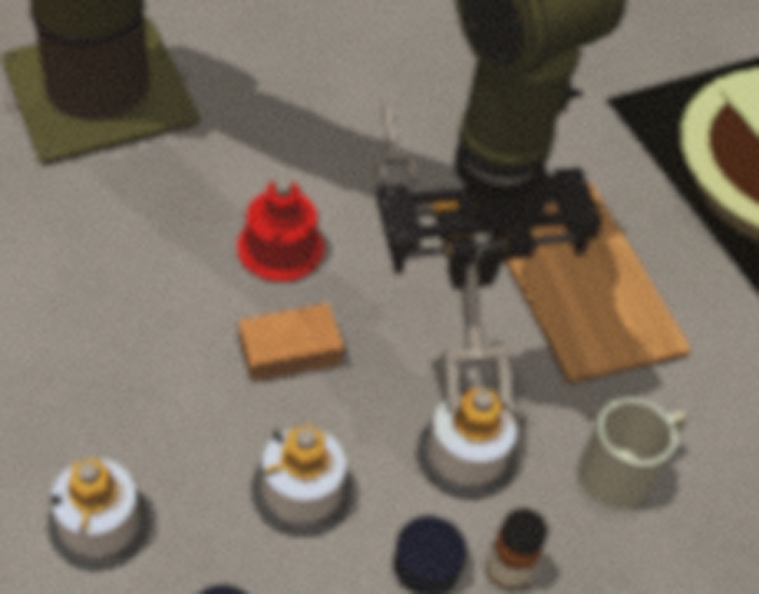

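>>> {"name": "step_arm", "arguments": {
  "motion": [
    {"dp": [0,0,-30],"twist": [0,0,0],"hand": -0.9},
    {"dp": [0,0,-60],"twist": [0,0,0],"hand": -0.9},
    {"dp": [0,0,-80],"twist": [0,0,0],"hand": -0.9},
    {"dp": [0,0,-80],"twist": [0,0,0],"hand": -0.9}
  ],
  "force": 55
}}

```text
clock: 29.78
tool_pos: [0.5454, 0.2219, 0.2332]
eef_rot: [0.994, -0.114, 0.001, -0.001]
contact_force: [0.3, 0.3, -2.6]
opening: 0.148
finger_force: 55.0
```

```bash
python3 p.py .465,.418,.23,-.208 .465,.418,.1,-.208
python3 - <<'E'
from h import *
st=r.get_state(); p=np.array(st['tool_pos']); M=R.from_quat(st['eef_rot']).as_matrix(); print(p.round(4))
s=snap('scene'); X=cloud(s); T=(X-p)@M*1000
for x0 in range(40,160,10):
    m=(T[...,0]>x0)&(T[...,0]<x0+10)&(abs(T[...,1])<40)&(T[...,2]>-10)&(X[...,2]>.112)&(s['depth']>0); k=T[m]
    if len(k): print(x0,len(k),'z',np.percentile(k[:,2],[5,50,95]).round())
E
```

```text
now [0.5454 0.2219 0.2332] h -0.228 q [-0.62  0.65  0.27  1.69 -0.22  0.83 -2.05] F [ 0.3  0.3 -2.6] M [0.05 0.13 0.  ] op mm 13.1 ff 55.0 t 29.8 zaxis [ 0.002  0.002 -1.   ]
.465,.418,.23,-.208 dp [-122.5, -172.9, 3.2] tw -0.02 rows 3.4
.465,.418,.1,-.208 dp [0.0, -0.0, 130.0] tw -0.0 rows 2.1
[0.5454 0.2219 0.2332]
40 28 z [10. 17. 28.]
50 47 z [20. 27. 31.]
60 75 z [26. 30. 41.]
70 38 z [34. 40. 50.]
80 39 z [42. 47. 57.]
90 36 z [50. 55. 65.]
100 15 z [55. 60. 63.]
```

>>> {"name": "step_arm", "arguments": {
  "motion": [
    {"dp": [-122,-173,0],"twist": [0,0,-0.02],"hand": -0.9},
    {"dp": [-122,-173,0],"twist": [0,0,-0.02],"hand": -0.9},
    {"dp": [-122,-173,0],"twist": [0,0,-0.02],"hand": -0.9},
    {"dp": [-122,-173,0],"twist": [0,0,-0.02],"hand": -0.9},
    {"dp": [-122,-173,0],"twist": [0,0,-0.02],"hand": -0.9}
  ]
}}

```text
clock: 30.45
tool_pos: [0.4631, 0.4186, 0.2306]
eef_rot: [0.995, -0.102, -0.001, 0.001]
contact_force: [1.2, -0.3, -3.2]
opening: 0.146
finger_force: 55.0
```

>>> {"name": "step_arm", "arguments": {
  "motion": [
    {"dp": [0,0,50],"twist": [0,0,0],"hand": -0.9},
    {"dp": [0,0,90],"twist": [0,0,0],"hand": -0.9},
    {"dp": [0,0,115],"twist": [0,0,0],"hand": -0.9},
    {"dp": [0,0,128],"twist": [0,0,0],"hand": -0.9},
    {"dp": [0,0,135],"twist": [0,0,0],"hand": -0.9}
  ]
}}

```text
clock: 31.08
tool_pos: [0.4663, 0.4152, 0.097]
eef_rot: [0.994, -0.105, 0.0, 0.001]
contact_force: [-0.7, -0.0, -2.8]
opening: 0.152
finger_force: 55.0
```

```bash
python3 p.py .465,.418,.09,-.208
```

```text
now [0.4663 0.4152 0.097 ] h -0.211 q [-0.93  0.87  0.23  1.68 -0.3   0.62 -2.31] F [-0.7 -0.  -2.8] M [0.05 0.17 0.  ] op mm 13.4 ff 55.0 t 31.1 zaxis [ 0.    -0.001 -1.   ]
.465,.418,.09,-.208 dp [-1.9, -2.5, 7.0] tw -0.003 rows 0.1
```

Now lower with a light grip so the wrench pivots flat.

>>> {"name": "step_arm", "arguments": {
  "motion": [
    {"dp": [-1,-2,6],"twist": [0,0,0],"hand": -0.9},
    {"dp": [-1,-2,12],"twist": [0,0,0],"hand": -0.9},
    {"dp": [-1,-2,20],"twist": [0,0,0],"hand": -0.9},
    {"dp": [-1,-2,28],"twist": [0,0,0],"hand": -0.9},
    {"dp": [-1,-2,36],"twist": [0,0,0],"hand": -0.9}
  ],
  "force": 5
}}

```text
clock: 31.7
tool_pos: [0.4647, 0.4191, 0.0608]
eef_rot: [0.995, -0.104, 0.0, -0.0]
contact_force: [-0.6, 0.2, -1.1]
opening: 0.158
finger_force: 5.0
```

>>> {"name": "step_arm", "arguments": {
  "motion": [
    {"dp": [0,0,10],"twist": [0,0,0],"hand": -0.9},
    {"dp": [0,0,20],"twist": [0,0,0],"hand": -0.9},
    {"dp": [0,0,30],"twist": [0,0,0],"hand": -0.9},
    {"dp": [0,0,40],"twist": [0,0,0],"hand": -0.9},
    {"dp": [0,0,45],"twist": [0,0,0],"hand": -0.9}
  ]
}}

```text
clock: 32.33
tool_pos: [0.4644, 0.4187, 0.0155]
eef_rot: [0.995, -0.104, -0.0, 0.0]
contact_force: [-1.0, 0.8, -0.5]
opening: 0.159
finger_force: 5.0
```

```bash
python3 p.py; python3 wj.py 2>/dev/null
```

```text
now [0.4644 0.4187 0.0155] h -0.209 q [-0.9   0.99  0.18  1.7  -0.33  0.48 -2.29] F [-1.   0.8 -0.5] M [0.05 0.1  0.05] op mm 14.0 ff 5.0 t 32.3 zaxis [-0.001 -0.001 -1.   ]
top 995 xmax 133.5 z med -1.6 z near/far -1.6 -1.2
  +y prong y 256 29.4 0.003 -y prong 247 -25.9 -0.022
scene 536 xmax 132.7 z med 0.0 z near/far 0.5 0.4
  +y prong y 152 28.5 -0.005 -y prong 148 -24.9 -0.064
```

>>> {"name": "step_arm", "arguments": {
  "motion": [
    {"dp": [0,0,0],"twist": [0,0,0],"hand": 0.1},
    {"dp": [0,0,0],"twist": [0,0,0],"hand": 0.1},
    {"dp": [0,0,0],"twist": [0,0,0],"hand": 0.1},
    {"dp": [0,0,-60],"twist": [0,0,0],"hand": 0.1},
    {"dp": [0,0,-120],"twist": [0,0,0],"hand": 0.1}
  ]
}}

```text
clock: 33.05
tool_pos: [0.4644, 0.4186, 0.1373]
eef_rot: [0.995, -0.104, -0.0, 0.001]
contact_force: [1.2, 1.3, -0.1]
opening: 0.555
finger_force: 0.0
```

```bash
python3 - <<'E'
from w import *
s=snap('scene'); print(fitw(s,.029,(.466,.4186,-.21))); t=snap('top'); print(fitw(t,.029,(.466,.4186,-.21)))
a=t['pixels'][120:260,60:200,::-1]; b=s['pixels'][110:250,300:440,::-1]
cv2.imwrite('pics/b4.png',cv2.resize(np.hstack([a,b]),None,fx=2.8,fy=2.8,interpolation=cv2.INTER_CUBIC))
E
python3 p.py
```

```text
(array([ 0.4746,  0.4141, -0.2079]), np.float64(-0.922))
(array([ 0.4682,  0.415 , -0.1997]), np.float64(-0.54))
now [0.4688 0.4216 0.1432] h -0.209 q [-0.95  0.81  0.26  1.65 -0.29  0.7  -2.33] F [ 0.7  1.  -0.1] M [ 0.04 -0.06 -0.05] op mm 48.4 ff 0.0 t 33.1 zaxis [ 0.01   0.008 -1.   ]
```

```bash
python3 p.py .4685,.417,.010,-.208
```

```text
now [0.4688 0.4216 0.1432] h -0.209 q [-0.95  0.81  0.26  1.65 -0.29  0.7  -2.33] F [ 0.7  1.  -0.1] M [ 0.04 -0.06 -0.05] op mm 48.4 ff 0.0 t 33.1 zaxis [ 0.01   0.008 -1.   ]
.4685,.417,.010,-.208 dp [0.6, 4.5, 133.2] tw -0.001 rows 2.1
```

>>> {"name": "step_arm", "arguments": {
  "motion": [
    {"dp": [4,1,50],"twist": [0,0,0],"hand": 0.1},
    {"dp": [4,1,95],"twist": [0,0,0],"hand": 0.1},
    {"dp": [4,1,115],"twist": [0,0,0],"hand": 0.1},
    {"dp": [4,1,125],"twist": [0,0,0],"hand": 0.1},
    {"dp": [4,1,125],"twist": [0,0,0],"hand": 0.1}
  ]
}}

```text
clock: 33.78
tool_pos: [0.4687, 0.4173, 0.0117]
eef_rot: [0.995, -0.104, 0.0, -0.0]
contact_force: [0.7, 0.4, 0.0]
opening: 0.547
finger_force: 0.0
```

>>> {"name": "step_arm", "arguments": {
  "motion": [
    {"dp": [0,0,0],"twist": [0,0,0],"hand": -0.9},
    {"dp": [0,0,0],"twist": [0,0,0],"hand": -0.9},
    {"dp": [0,0,0],"twist": [0,0,0],"hand": -0.9},
    {"dp": [0,0,0],"twist": [0,0,0],"hand": -0.9},
    {"dp": [0,0,0],"twist": [0,0,0],"hand": -0.9}
  ],
  "force": 60
}}

```text
clock: 34.4
tool_pos: [0.4685, 0.4174, 0.0118]
eef_rot: [0.995, -0.104, 0.0, -0.0]
contact_force: [-0.0, -0.2, 4.3]
opening: 0.149
finger_force: 60.0
```

```bash
python3 p.py; python3 v.py 0 v5.png
```

```text
now [0.4685 0.4174 0.0118] h -0.209 q [-0.9   1.    0.18  1.69 -0.33  0.48 -2.28] F [-0.  -0.2  4.3] M [0.03 0.1  0.09] op mm 13.1 ff 60.0 t 34.4 zaxis [ 0.  0. -1.]
```

View pics/v5.png

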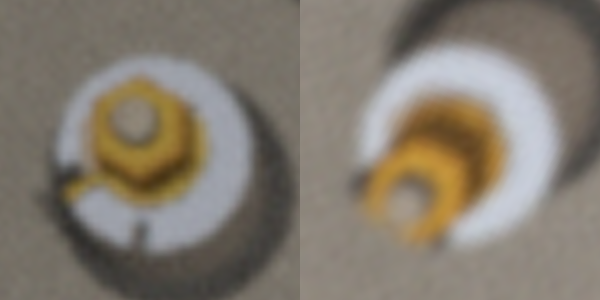

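>>> {"name": "step_arm", "arguments": {
  "motion": [
    {"dp": [0,0,-40],"twist": [0,0,0],"hand": -0.9},
    {"dp": [0,0,-90],"twist": [0,0,0],"hand": -0.9},
    {"dp": [0,0,-130],"twist": [0,0,0],"hand": -0.9},
    {"dp": [0,0,-138],"twist": [0,0,0],"hand": -0.9}
  ]
}}

```text
clock: 35.0
tool_pos: [0.4693, 0.4178, 0.1512]
eef_rot: [0.995, -0.104, 0.001, -0.001]
contact_force: [0.3, 0.0, -3.5]
opening: 0.147
finger_force: 60.0
```

>>> {"name": "step_arm", "arguments": {
  "motion": [
    {"dp": [10,55,0],"twist": [0,0,0],"hand": -0.9},
    {"dp": [20,110,0],"twist": [0,0,0],"hand": -0.9},
    {"dp": [30,165,0],"twist": [0,0,0],"hand": -0.9},
    {"dp": [40,220,0],"twist": [0,0,0],"hand": -0.9},
    {"dp": [50,260,0],"twist": [0,0,0],"hand": -0.9}
  ]
}}

```text
clock: 35.62
tool_pos: [0.4614, 0.1492, 0.1478]
eef_rot: [0.994, -0.105, -0.002, 0.001]
contact_force: [0.5, -0.4, -2.8]
opening: 0.146
finger_force: 60.0
```

```bash
python3 p.py .4807,-.0549,.15,.532
```

```text
now [0.4614 0.1492 0.1478] h -0.21 q [-0.51  0.66  0.17  2.07 -0.24  0.44 -1.94] F [ 0.5 -0.4 -2.8] M [0.08 0.08 0.03] op mm 12.8 ff 60.0 t 35.6 zaxis [-0.004 -0.002 -1.   ]
.4807,-.0549,.15,.532 dp [61.5, 195.6, -2.2] tw -0.742 rows 4.0
```

>>> {"name": "step_arm", "arguments": {
  "motion": [
    {"dp": [15,49,0],"twist": [0,0,-0.18],"hand": -0.9},
    {"dp": [30,98,0],"twist": [0,0,-0.36],"hand": -0.9},
    {"dp": [45,147,0],"twist": [0,0,-0.54],"hand": -0.9},
    {"dp": [61,196,0],"twist": [0,0,-0.74],"hand": -0.9},
    {"dp": [61,196,0],"twist": [0,0,-0.74],"hand": -0.9}
  ]
}}

```text
clock: 36.25
tool_pos: [0.4809, -0.0581, 0.1478]
eef_rot: [0.966, 0.258, -0.002, 0.001]
contact_force: [-0.4, 1.5, -1.9]
opening: 0.149
finger_force: 60.0
```

>>> {"name": "step_arm", "arguments": {
  "motion": [
    {"dp": [0,0,0],"twist": [0,0,0],"hand": -0.9},
    {"dp": [0,0,0],"twist": [0,0,0],"hand": -0.9}
  ]
}}

```text
clock: 36.5
tool_pos: [0.482, -0.0498, 0.1488]
eef_rot: [0.965, 0.264, -0.001, -0.001]
contact_force: [0.0, 0.5, -2.6]
opening: 0.147
finger_force: 60.0
```

```bash
python3 wj.py 2>/dev/null; python3 p.py .4807,-.0549,.077,.532 .5358,-.0225,.077,.532
```

```text
top 142 xmax 118.2 z med -15.6 z near/far -16.2 -15.0
  +y prong y 0 nan  -y prong 83 -24.5 -0.045
scene 271 xmax 123.1 z med -13.5 z near/far -14.3 -12.9
  +y prong y 75 28.0 0.031 -y prong 78 -22.7 -0.065
now [ 0.4823 -0.0501  0.1492] h 0.534 q [ 0.07  0.64 -0.1   2.06  0.13  0.45 -1.16] F [ 0.6  0.1 -3.6] M [-0.07  0.09 -0.  ] op mm 12.7 ff 60.0 t 36.6 zaxis [-0.001  0.001 -1.   ]
.4807,-.0549,.077,.532 dp [-3.9, 3.3, 72.2] tw 0.002 rows 1.2
.5358,-.0225,.077,.532 dp [63.9, 0.0, -0.0] tw -0.0 rows 1.0
```

>>> {"name": "step_arm", "arguments": {
  "motion": [
    {"dp": [-4,3,30],"twist": [0,0,0],"hand": -0.9},
    {"dp": [-4,3,60],"twist": [0,0,0],"hand": -0.9},
    {"dp": [-4,3,72],"twist": [0,0,0],"hand": -0.9},
    {"dp": [-4,3,72],"twist": [0,0,0],"hand": -0.9},
    {"dp": [-4,3,72],"twist": [0,0,0],"hand": -0.9}
  ]
}}

```text
clock: 37.22
tool_pos: [0.4813, -0.0563, 0.0782]
eef_rot: [0.965, 0.263, 0.001, 0.0]
contact_force: [-0.2, -0.1, -3.8]
opening: 0.148
finger_force: 60.0
```

```bash
python3 p.py .4807,-.0549,.077,.532 .5358,-.0225,.077,.532
```

```text
now [ 0.4813 -0.0563  0.0782] h 0.532 q [ 0.06  0.78 -0.06  2.11  0.16  0.26 -1.18] F [-0.2 -0.1 -3.8] M [-0.05  0.07 -0.03] op mm 13.0 ff 60.0 t 37.2 zaxis [ 0.002 -0.    -1.   ]
.4807,-.0549,.077,.532 dp [0.2, -1.5, 1.2] tw -0.0 rows 0.0
.5358,-.0225,.077,.532 dp [63.9, 0.0, -0.0] tw -0.0 rows 1.0
```

>>> {"name": "step_arm", "arguments": {
  "motion": [
    {"dp": [10,-1.5,1],"twist": [0,0,0],"hand": -0.9},
    {"dp": [18,-1.5,1],"twist": [0,0,0],"hand": -0.9},
    {"dp": [26,-1.5,1],"twist": [0,0,0],"hand": -0.9},
    {"dp": [34,-1.5,1],"twist": [0,0,0],"hand": -0.9},
    {"dp": [42,-1.5,1],"twist": [0,0,0],"hand": -0.9}
  ]
}}

```text
clock: 37.85
tool_pos: [0.5165, -0.0337, 0.0764]
eef_rot: [0.965, 0.263, 0.0, 0.0]
contact_force: [0.5, -0.2, -2.5]
opening: 0.146
finger_force: 60.0
```

```bash
python3 p.py .5358,-.0225,.077,.532
```

```text
now [ 0.5165 -0.0337  0.0764] h 0.531 q [ 0.01  0.8  -0.06  2.01  0.14  0.34 -1.2 ] F [ 0.5 -0.2 -2.5] M [-0.06  0.12 -0.03] op mm 12.8 ff 60.0 t 37.9 zaxis [ 0. -0. -1.]
.5358,-.0225,.077,.532 dp [22.3, 0.1, -0.6] tw -0.001 rows 0.4
```

>>> {"name": "step_arm", "arguments": {
  "motion": [
    {"dp": [6,0,-1],"twist": [0,0,0],"hand": -0.9},
    {"dp": [12,0,-1],"twist": [0,0,0],"hand": -0.9},
    {"dp": [18,0,-1],"twist": [0,0,0],"hand": -0.9},
    {"dp": [22,0,-1],"twist": [0,0,0],"hand": -0.9},
    {"dp": [22,0,-1],"twist": [0,0,0],"hand": -0.9}
  ]
}}

```text
clock: 38.48
tool_pos: [0.5352, -0.0226, 0.0774]
eef_rot: [0.965, 0.263, 0.0, 0.0]
contact_force: [-0.4, -0.5, -2.1]
opening: 0.147
finger_force: 60.0
```

```bash
python3 arc.py .619 .0265 .0965 .5
```

```text
now [ 0.5352 -0.0226  0.0774] h 0.532 F [-0.4 -0.5 -2.1] Mz 0.04 nut in tool axes [97.1  0.1  0. ] q7 -1.21
[ 1.1 -9.5] 0.1
[  2.5 -19.1] 0.2
[  4.9 -28.4] 0.3
[  8.2 -37.5] 0.4
[ 12.4 -46.2] 0.5
```

>>> {"name": "step_arm", "arguments": {
  "motion": [
    {"dp": [0.5,-9.6,0],"twist": [0,0,0.1],"hand": -0.9},
    {"dp": [1.9,-19.1,0],"twist": [0,0,0.2],"hand": -0.9},
    {"dp": [4.3,-28.4,0],"twist": [0,0,0.3],"hand": -0.9},
    {"dp": [7.6,-37.4,0],"twist": [0,0,0.4],"hand": -0.9},
    {"dp": [11.8,-46,0],"twist": [0,0,0.5],"hand": -0.9}
  ]
}}

```text
clock: 39.1
tool_pos: [0.521, 0.0227, 0.0773]
eef_rot: [1.0, 0.014, -0.001, 0.0]
contact_force: [0.8, -0.1, -2.5]
opening: 0.148
finger_force: 60.1
```

>>> {"name": "step_arm", "arguments": {
  "motion": [
    {"dp": [0.5,-9.6,0],"twist": [0,0,0.1],"hand": -0.9},
    {"dp": [1.9,-19.1,0],"twist": [0,0,0.2],"hand": -0.9},
    {"dp": [4.3,-28.4,0],"twist": [0,0,0.3],"hand": -0.9},
    {"dp": [7.6,-37.4,0],"twist": [0,0,0.4],"hand": -0.9},
    {"dp": [11.8,-46,0],"twist": [0,0,0.5],"hand": -0.9}
  ]
}}

```text
clock: 39.72
tool_pos: [0.5308, 0.07, 0.0772]
eef_rot: [0.972, -0.233, -0.001, 0.0]
contact_force: [-2.1, 0.7, -3.1]
opening: 0.145
finger_force: 60.1
```

```bash
python3 arc.py .619 .0265 .0965 .2;python3 p.py
```

```text
now [0.5308 0.07   0.0772] h -0.47 F [-2.1  0.7 -3.1] Mz 0.27 nut in tool axes [98.3 -1.3 -0.3] q7 -1.92
[ 1.9 -5.1] 0.04
[ 2.2 -9. ] 0.08
[  2.5 -12.8] 0.12
[  3.1 -16.6] 0.16
[  3.8 -20.4] 0.2
now [0.5308 0.07   0.0772] h -0.47 q [-0.32  0.82  0.18  1.96 -0.35  0.39 -1.92] F [-2.1  0.7 -3.1] M [0.34 0.35 0.27] op mm 12.7 ff 60.1 t 39.7 zaxis [-0.003  0.001 -1.   ]
```

>>> {"name": "step_arm", "arguments": {
  "motion": [
    {"dp": [0.5,-5,0],"twist": [0,0,0.05],"hand": -0.9},
    {"dp": [1,-10,0],"twist": [0,0,0.1],"hand": -0.9},
    {"dp": [1.5,-15,0],"twist": [0,0,0.15],"hand": -0.9},
    {"dp": [1.5,-17,0],"twist": [0,0,0.18],"hand": -0.9}
  ]
}}

```text
clock: 40.22
tool_pos: [0.54, 0.0848, 0.0771]
eef_rot: [0.948, -0.319, -0.001, -0.0]
contact_force: [-3.2, 3.6, -1.7]
opening: 0.149
finger_force: 60.1
```

```bash
python3 arc.py .619 .0265 .0965 .05; python3 p.py
```

```text
now [0.54   0.0848 0.0771] h -0.649 F [-3.2  3.6 -1.7] Mz 0.19 nut in tool axes [98.2 -1.3 -0.3] q7 -2.05
[ 1.7 -2.3] 0.01
[ 1.7 -3.2] 0.02
[ 1.8 -4.2] 0.03
[ 1.8 -5.2] 0.04
[ 1.8 -6.1] 0.05
now [0.54   0.0848 0.0771] h -0.649 q [-0.37  0.84  0.23  1.93 -0.43  0.42 -2.05] F [-3.2  3.6 -1.7] M [0.87 0.84 0.19] op mm 13.1 ff 60.1 t 40.2 zaxis [-0.003  0.001 -1.   ]
```

>>> {"name": "step_arm", "arguments": {
  "motion": [
    {"dp": [-0.5,-4,0],"twist": [0,0,0.04],"hand": -0.9},
    {"dp": [-0.5,-8,0],"twist": [0,0,0.08],"hand": -0.9},
    {"dp": [-0.5,-8,0],"twist": [0,0,0.08],"hand": -0.9}
  ]
}}

```text
clock: 40.6
tool_pos: [0.5454, 0.0914, 0.0773]
eef_rot: [0.934, -0.356, -0.001, -0.0]
contact_force: [-4.2, 4.8, -2.1]
opening: 0.147
finger_force: 60.1
```

```bash
python3 arc.py .619 .0265 .0965 .05; python3 p.py; python3 v.py 1 v6.png
```

```text
now [0.5454 0.0914 0.0773] h -0.728 F [-4.2  4.8 -2.1] Mz 0.15 nut in tool axes [98.2 -0.6 -0.1] q7 -2.1
[ 1.7 -1.6] 0.01
[ 1.7 -2.5] 0.02
[ 1.7 -3.5] 0.03
[ 1.7 -4.5] 0.04
[ 1.8 -5.4] 0.05
now [0.5454 0.0914 0.0773] h -0.728 q [-0.4   0.85  0.25  1.91 -0.46  0.44 -2.1 ] F [-4.2  4.8 -2.1] M [1.06 0.85 0.15] op mm 12.9 ff 60.1 t 40.6 zaxis [-0.001  0.001 -1.   ]
```

View pics/v6.png

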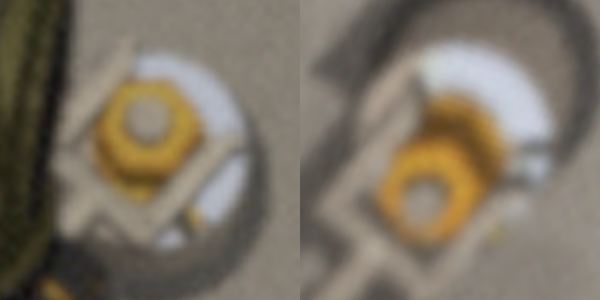

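>>> {"name": "step_arm", "arguments": {
  "motion": [
    {"dp": [0,0,0],"twist": [0,0,0.03],"hand": -0.9},
    {"dp": [0,-3,0],"twist": [0,0,0.03],"hand": -0.9},
    {"dp": [-1,6,0],"twist": [0,0,-0.07],"hand": -0.9},
    {"dp": [-1,15,0],"twist": [0,0,-0.16],"hand": -0.9},
    {"dp": [-1,15,0],"twist": [0,0,-0.16],"hand": -0.9}
  ]
}}

```text
clock: 41.32
tool_pos: [0.537, 0.0782, 0.078]
eef_rot: [0.959, -0.282, 0.002, -0.0]
contact_force: [1.0, 1.0, -2.4]
opening: 0.15
finger_force: 60.0
```

```bash
python3 arc.py .619 .0265 .0965 .05
```

```text
now [0.537  0.0782 0.078 ] h -0.572 F [ 1.   1.  -2.4] Mz 0.04 nut in tool axes [97.  -0.9  0.4] q7 -1.99
[ 0.5 -1.9] 0.01
[ 0.5 -2.8] 0.02
[ 0.5 -3.8] 0.03
[ 0.5 -4.8] 0.04
[ 0.6 -5.7] 0.05
```

Free of the nut; slide out, then lift.

>>> {"name": "step_arm", "arguments": {
  "motion": [
    {"dp": [-10,0,0],"twist": [0,0,0],"hand": -0.9},
    {"dp": [-25,0,0],"twist": [0,0,0],"hand": -0.9},
    {"dp": [-40,0,0],"twist": [0,0,0],"hand": -0.9},
    {"dp": [-55,0,0],"twist": [0,0,0],"hand": -0.9},
    {"dp": [-55,0,-20],"twist": [0,0,0],"hand": -0.9}
  ]
}}

```text
clock: 41.95
tool_pos: [0.4853, 0.1108, 0.0965]
eef_rot: [0.96, -0.28, -0.002, 0.001]
contact_force: [-0.1, 0.4, -1.5]
opening: 0.15
finger_force: 60.0
```

>>> {"name": "step_arm", "arguments": {
  "motion": [
    {"dp": [0,0,-30],"twist": [0,0,0],"hand": -0.9},
    {"dp": [0,0,-52],"twist": [0,0,0],"hand": -0.9},
    {"dp": [0,0,-52],"twist": [0,0,0],"hand": -0.9}
  ]
}}

```text
clock: 42.32
tool_pos: [0.489, 0.1101, 0.1505]
eef_rot: [0.96, -0.28, 0.001, -0.001]
contact_force: [-0.3, 0.1, -3.5]
opening: 0.15
finger_force: 60.0
```

```bash
python3 p.py .445,-.2531,.15,.53;  python3 wj.py 2>/dev/null
```

```text
now [0.489  0.1101 0.1505] h -0.568 q [-0.49  0.67  0.28  2.03 -0.38  0.48 -2.06] F [-0.3  0.1 -3.5] M [0.11 0.1  0.01] op mm 13.2 ff 60.0 t 42.3 zaxis [ 0.003  0.001 -1.   ]
.445,-.2531,.15,.53 dp [158.4, 329.8, 0.5] tw -1.098 rows 5.9
top 302 xmax 120.6 z med -16.1 z near/far -16.3 -15.5
  +y prong y 90 27.0 0.028 -y prong 78 -23.2 -0.112
scene 225 xmax 122.7 z med -12.8 z near/far -13.5 -11.3
  +y prong y 61 23.4 0.049 -y prong 57 -27.2 -0.065
```

>>> {"name": "step_arm", "arguments": {
  "motion": [
    {"dp": [26,55,0],"twist": [0,0,-0.18],"hand": -0.9},
    {"dp": [52,110,0],"twist": [0,0,-0.36],"hand": -0.9},
    {"dp": [78,162,0],"twist": [0,0,-0.54],"hand": -0.9},
    {"dp": [104,216,0],"twist": [0,0,-0.72],"hand": -0.9},
    {"dp": [130,270,0],"twist": [0,0,-0.9],"hand": -0.9}
  ]
}}

```text
clock: 43.05
tool_pos: [0.4517, -0.1894, 0.1482]
eef_rot: [0.986, 0.168, -0.001, -0.001]
contact_force: [1.3, -0.0, -3.0]
opening: 0.149
finger_force: 60.0
```

```bash
python3 p.py .445,-.2531,.15,.53
```

```text
now [ 0.4517 -0.1894  0.1482] h 0.338 q [ 0.34  0.65 -0.06  2.05  0.08  0.45 -1.02] F [ 1.3 -0.  -3. ] M [-0.1  -0.04  0.01] op mm 13.2 ff 60.0 t 43.0 zaxis [-0.002  0.001 -1.   ]
.445,-.2531,.15,.53 dp [-27.4, 57.9, -1.8] tw -0.192 rows 1.0
```

>>> {"name": "step_arm", "arguments": {
  "motion": [
    {"dp": [-14,29,0],"twist": [0,0,-0.1],"hand": -0.9},
    {"dp": [-28,58,0],"twist": [0,0,-0.195],"hand": -0.9},
    {"dp": [-28,58,0],"twist": [0,0,-0.195],"hand": -0.9},
    {"dp": [-28,58,35],"twist": [0,0,-0.195],"hand": -0.9},
    {"dp": [-28,58,65],"twist": [0,0,-0.195],"hand": -0.9}
  ]
}}

```text
clock: 43.68
tool_pos: [0.445, -0.2504, 0.0829]
eef_rot: [0.966, 0.26, 0.0, -0.001]
contact_force: [0.4, 0.1, -1.7]
opening: 0.15
finger_force: 60.0
```

>>> {"name": "step_arm", "arguments": {
  "motion": [
    {"dp": [0,0,5],"twist": [0,0,0],"hand": -0.9},
    {"dp": [0,0,5],"twist": [0,0,0],"hand": -0.9},
    {"dp": [0,0,5],"twist": [0,0,0],"hand": -0.9}
  ]
}}

```text
clock: 44.05
tool_pos: [0.4459, -0.252, 0.0803]
eef_rot: [0.966, 0.26, 0.001, 0.001]
contact_force: [0.0, -0.4, -2.4]
opening: 0.148
finger_force: 60.0
```

```bash
python3 p.py .445,-.2531,.077,.53 .5002,-.2208,.077,.53
```

```text
now [ 0.4459 -0.252   0.0803] h 0.526 q [ 0.48  0.79 -0.09  2.03  0.2   0.33 -0.82] F [ 0.  -0.4 -2.4] M [-0.07  0.11  0.04] op mm 13.0 ff 60.0 t 44.0 zaxis [ 0.002 -0.001 -1.   ]
.445,-.2531,.077,.53 dp [-1.3, 0.5, 3.3] tw -0.004 rows 0.1
.5002,-.2208,.077,.53 dp [64.0, 0.0, -0.0] tw -0.0 rows 1.0
```

>>> {"name": "step_arm", "arguments": {
  "motion": [
    {"dp": [8,0.5,3],"twist": [0,0,-0.005],"hand": -0.9},
    {"dp": [16,0.5,3],"twist": [0,0,-0.005],"hand": -0.9},
    {"dp": [24,0.5,3],"twist": [0,0,-0.005],"hand": -0.9},
    {"dp": [32,0.5,3],"twist": [0,0,-0.005],"hand": -0.9},
    {"dp": [40,0.5,3],"twist": [0,0,-0.005],"hand": -0.9}
  ]
}}

```text
clock: 44.68
tool_pos: [0.4805, -0.232, 0.0764]
eef_rot: [0.965, 0.263, 0.0, 0.0]
contact_force: [0.4, -0.4, -2.5]
opening: 0.148
finger_force: 60.0
```

```bash
python3 p.py .5002,-.2208,.077,.53
```

```text
now [ 0.4805 -0.232   0.0764] h 0.532 q [ 0.42  0.81 -0.09  1.96  0.18  0.38 -0.85] F [ 0.4 -0.4 -2.5] M [-0.09  0.07  0.01] op mm 13.0 ff 60.0 t 44.7 zaxis [ 0. -0. -1.]
.5002,-.2208,.077,.53 dp [22.7, 0.3, -0.6] tw 0.002 rows 0.4
```

>>> {"name": "step_arm", "arguments": {
  "motion": [
    {"dp": [6,0,-1],"twist": [0,0,0],"hand": -0.9},
    {"dp": [12,0,-1],"twist": [0,0,0],"hand": -0.9},
    {"dp": [18,0,-1],"twist": [0,0,0],"hand": -0.9},
    {"dp": [22,0,-1],"twist": [0,0,0],"hand": -0.9},
    {"dp": [22,0,-1],"twist": [0,0,0],"hand": -0.9}
  ]
}}

```text
clock: 45.3
tool_pos: [0.4992, -0.221, 0.0774]
eef_rot: [0.965, 0.263, 0.0, 0.0]
contact_force: [-0.8, -0.3, -3.0]
opening: 0.143
finger_force: 60.0
```

```bash
python3 arc.py .5835 -.172 .0965 .5
```

```text
now [ 0.4992 -0.221   0.0774] h 0.532 F [-0.8 -0.3 -3. ] Mz 0.03 nut in tool axes [97.5  0.5  0. ] q7 -0.87
[ 1.5 -9.2] 0.1
[  3.  -18.7] 0.2
[  5.3 -28. ] 0.3
[  8.7 -37.1] 0.4
[ 12.8 -45.8] 0.5
```

>>> {"name": "step_arm", "arguments": {
  "motion": [
    {"dp": [0.5,-9.6,0],"twist": [0,0,0.1],"hand": -0.9},
    {"dp": [1.9,-19.1,0],"twist": [0,0,0.2],"hand": -0.9},
    {"dp": [4.3,-28.4,0],"twist": [0,0,0.3],"hand": -0.9},
    {"dp": [7.6,-37.4,0],"twist": [0,0,0.4],"hand": -0.9},
    {"dp": [11.8,-46,0],"twist": [0,0,0.5],"hand": -0.9}
  ]
}}

```text
clock: 45.92
tool_pos: [0.4849, -0.1756, 0.0774]
eef_rot: [1.0, 0.014, -0.001, 0.0]
contact_force: [0.1, 0.2, -3.4]
opening: 0.148
finger_force: 60.1
```

>>> {"name": "step_arm", "arguments": {
  "motion": [
    {"dp": [0.5,-9.6,0],"twist": [0,0,0.1],"hand": -0.9},
    {"dp": [1.9,-19.1,0],"twist": [0,0,0.2],"hand": -0.9},
    {"dp": [4.3,-28.4,0],"twist": [0,0,0.3],"hand": -0.9},
    {"dp": [7.6,-37.4,0],"twist": [0,0,0.4],"hand": -0.9},
    {"dp": [11.8,-46,0],"twist": [0,0,0.5],"hand": -0.9}
  ]
}}

```text
clock: 46.55
tool_pos: [0.4946, -0.1281, 0.0772]
eef_rot: [0.972, -0.233, -0.002, -0.0]
contact_force: [-1.9, 1.3, -2.3]
opening: 0.149
finger_force: 60.2
```

>>> {"name": "step_arm", "arguments": {
  "motion": [
    {"dp": [0,-5,0],"twist": [0,0,0.05],"hand": -0.9},
    {"dp": [0.5,-10,0],"twist": [0,0,0.1],"hand": -0.9},
    {"dp": [1,-15,0],"twist": [0,0,0.15],"hand": -0.9},
    {"dp": [1,-17,0],"twist": [0,0,0.18],"hand": -0.9}
  ]
}}

```text
clock: 47.05
tool_pos: [0.5037, -0.1132, 0.0771]
eef_rot: [0.948, -0.319, -0.001, -0.0]
contact_force: [-2.7, 3.5, -2.0]
opening: 0.149
finger_force: 60.2
```

```bash
python3 arc.py .5835 -.172 .0965 .05;python3 p.py
```

```text
now [ 0.5037 -0.1132  0.0771] h -0.649 F [-2.7  3.5 -2. ] Mz 0.3 nut in tool axes [99.1 -1.4 -0.3] q7 -1.69
[ 2.6 -2.4] 0.01
[ 2.7 -3.3] 0.02
[ 2.7 -4.3] 0.03
[ 2.7 -5.3] 0.04
[ 2.8 -6.2] 0.05
now [ 0.5037 -0.1132  0.0771] h -0.649 q [ 0.02  0.81  0.18  2.02 -0.4   0.35 -1.69] F [-2.7  3.5 -2. ] M [0.94 0.77 0.3 ] op mm 13.1 ff 60.2 t 47.0 zaxis [-0.003  0.002 -1.   ]
```

Same pattern as pot1; finish the sweep, back off, slide out, lift.

>>> {"name": "step_arm", "arguments": {
  "motion": [
    {"dp": [-0.5,-4,0],"twist": [0,0,0.04],"hand": -0.9},
    {"dp": [-0.5,-8,0],"twist": [0,0,0.08],"hand": -0.9},
    {"dp": [-0.5,-11,0],"twist": [0,0,0.11],"hand": -0.9},
    {"dp": [-0.5,-11,0],"twist": [0,0,0.11],"hand": -0.9}
  ]
}}

```text
clock: 47.55
tool_pos: [0.5109, -0.1044, 0.0773]
eef_rot: [0.929, -0.37, -0.001, -0.0]
contact_force: [-2.9, 5.2, -2.2]
opening: 0.148
finger_force: 60.1
```

```bash
python3 arc.py .5835 -.172 .0965 .05;python3 p.py
```

```text
now [ 0.5109 -0.1044  0.0773] h -0.758 F [-2.9  5.2 -2.2] Mz 0.26 nut in tool axes [99.2 -0.9 -0.1] q7 -1.77
[ 2.7 -1.9] 0.01
[ 2.7 -2.8] 0.02
[ 2.7 -3.8] 0.03
[ 2.8 -4.8] 0.04
[ 2.8 -5.7] 0.05
now [ 0.5109 -0.1044  0.0773] h -0.758 q [-0.01  0.82  0.21  2.01 -0.45  0.36 -1.77] F [-2.9  5.2 -2.2] M [1.21 0.65 0.26] op mm 13.0 ff 60.1 t 47.5 zaxis [-0.001  0.001 -1.   ]
```

>>> {"name": "step_arm", "arguments": {
  "motion": [
    {"dp": [-1,-3,0],"twist": [0,0,0.03],"hand": -0.9},
    {"dp": [-1,-3,0],"twist": [0,0,0.03],"hand": -0.9},
    {"dp": [-1.5,6,0],"twist": [0,0,-0.07],"hand": -0.9},
    {"dp": [-1.5,15,0],"twist": [0,0,-0.16],"hand": -0.9},
    {"dp": [-1.5,15,0],"twist": [0,0,-0.16],"hand": -0.9}
  ]
}}

```text
clock: 48.18
tool_pos: [0.5017, -0.1171, 0.078]
eef_rot: [0.955, -0.296, 0.003, 0.0]
contact_force: [2.1, 1.1, -2.2]
opening: 0.148
finger_force: 60.1
```

>>> {"name": "step_arm", "arguments": {
  "motion": [
    {"dp": [-10,0,0],"twist": [0,0,0],"hand": -0.9},
    {"dp": [-25,0,0],"twist": [0,0,0],"hand": -0.9},
    {"dp": [-40,0,0],"twist": [0,0,0],"hand": -0.9},
    {"dp": [-55,0,0],"twist": [0,0,0],"hand": -0.9},
    {"dp": [-55,0,-20],"twist": [0,0,0],"hand": -0.9}
  ]
}}

```text
clock: 48.8
tool_pos: [0.4512, -0.0832, 0.0967]
eef_rot: [0.955, -0.295, -0.003, 0.0]
contact_force: [1.2, -0.5, -2.4]
opening: 0.149
finger_force: 60.0
```

>>> {"name": "step_arm", "arguments": {
  "motion": [
    {"dp": [-20,0,-30],"twist": [0,0,0],"hand": -0.9},
    {"dp": [-35,0,-52],"twist": [0,0,0],"hand": -0.9},
    {"dp": [-35,0,-52],"twist": [0,0,0],"hand": -0.9}
  ]
}}

```text
clock: 49.18
tool_pos: [0.4247, -0.064, 0.1504]
eef_rot: [0.955, -0.295, 0.001, -0.0]
contact_force: [0.9, -0.0, -2.7]
opening: 0.148
finger_force: 60.0
```

```bash
python3 v.py 2 a.png; python3 v.py 1 b.png
python3 - <<'E'
import cv2,numpy as np
cv2.imwrite('pics/v7.png',np.vstack([cv2.imread('pics/'+n) for n in('b.png','a.png')])[:,:])
E
python3 p.py; python3 wj.py 2>/dev/null
```

```text
now [ 0.4255 -0.0649  0.1487] h -0.599 q [-0.09  0.62  0.22  2.22 -0.39  0.34 -1.72] F [ 0.1 -0.7 -2.3] M [0.16 0.12 0.01] op mm 12.6 ff 60.0 t 49.4 zaxis [-0. -0. -1.]
top 4
scene 242 xmax 122.7 z med -13.5 z near/far -14.5 -12.4
  +y prong y 66 22.1 0.044 -y prong 63 -28.4 -0.046
```

View pics/v7.png

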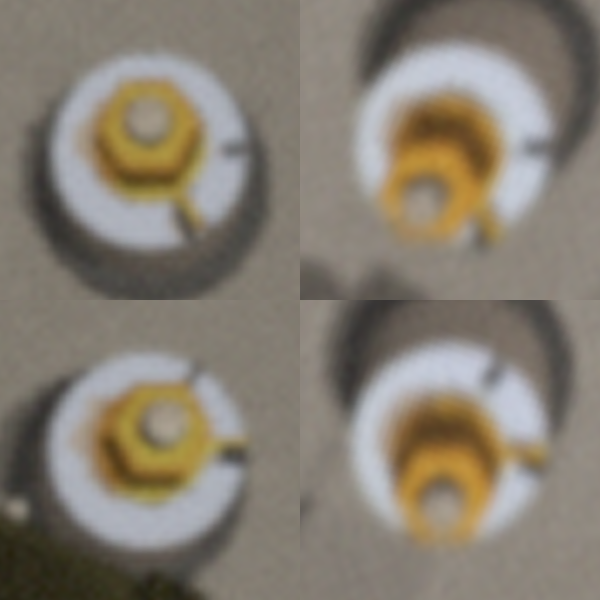

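```bash
python3 p.py .45,.18,.15,-.3 .452,.417,.15,-.1
```

```text
now [ 0.4253 -0.065   0.1487] h -0.599 q [-0.09  0.62  0.22  2.22 -0.39  0.34 -1.72] F [-0.5  0.5 -3.3] M [ 0.13  0.06 -0.04] op mm 12.5 ff 60.0 t 49.5 zaxis [-0.001 -0.    -1.   ]
.45,.18,.15,-.3 dp [-117.8, -216.2, -1.3] tw -0.299 rows 3.9
.452,.417,.15,-.1 dp [-68.1, -227.0, -0.0] tw -0.2 rows 3.8
```

>>> {"name": "step_arm", "arguments": {
  "motion": [
    {"dp": [-29,-54,0],"twist": [0,0,-0.08],"hand": -0.9},
    {"dp": [-59,-108,0],"twist": [0,0,-0.15],"hand": -0.9},
    {"dp": [-88,-162,0],"twist": [0,0,-0.22],"hand": -0.9},
    {"dp": [-118,-216,0],"twist": [0,0,-0.3],"hand": -0.9}
  ]
}}

```text
clock: 49.98
tool_pos: [0.4498, 0.182, 0.1488]
eef_rot: [0.989, -0.148, 0.0, 0.0]
contact_force: [1.9, 0.0, -3.2]
opening: 0.148
finger_force: 60.0
```

>>> {"name": "step_arm", "arguments": {
  "motion": [
    {"dp": [-17,-57,0],"twist": [0,0,-0.05],"hand": -0.9},
    {"dp": [-34,-113,0],"twist": [0,0,-0.1],"hand": -0.9},
    {"dp": [-51,-170,0],"twist": [0,0,-0.15],"hand": -0.9},
    {"dp": [-68,-227,0],"twist": [0,0,-0.2],"hand": -0.9},
    {"dp": [-68,-227,0],"twist": [0,0,-0.2],"hand": -0.9}
  ]
}}

```text
clock: 50.6
tool_pos: [0.4489, 0.4244, 0.1478]
eef_rot: [0.999, -0.045, -0.001, -0.002]
contact_force: [-0.0, -1.8, -2.7]
opening: 0.148
finger_force: 60.0
```

>>> {"name": "step_arm", "arguments": {
  "motion": [
    {"dp": [0,0,0],"twist": [0,0,0],"hand": -0.9},
    {"dp": [0,0,40],"twist": [0,0,0],"hand": -0.9},
    {"dp": [0,0,80],"twist": [0,0,0],"hand": -0.9},
    {"dp": [0,0,110],"twist": [0,0,0],"hand": -0.9},
    {"dp": [0,0,118],"twist": [0,0,0],"hand": -0.9}
  ]
}}

```text
clock: 51.22
tool_pos: [0.4508, 0.414, 0.0294]
eef_rot: [0.999, -0.051, -0.001, 0.002]
contact_force: [-0.4, 0.3, -3.1]
opening: 0.147
finger_force: 60.0
```

```bash
python3 p.py .452,.417,.0125,-.1
```

```text
now [0.4508 0.414  0.0294] h -0.102 q [-0.94  0.97  0.23  1.74 -0.41  0.49 -2.12] F [-0.4  0.3 -3.1] M [ 0.06  0.14 -0.02] op mm 12.9 ff 60.0 t 51.2 zaxis [-0.003 -0.004 -1.   ]
.452,.417,.0125,-.1 dp [0.9, -3.1, 16.9] tw -0.002 rows 0.3
```

>>> {"name": "step_arm", "arguments": {
  "motion": [
    {"dp": [0,0,8],"twist": [0,0,0],"hand": -0.9},
    {"dp": [0,0,14],"twist": [0,0,0],"hand": -0.9},
    {"dp": [0,0,17],"twist": [0,0,0],"hand": -0.9},
    {"dp": [0,0,17],"twist": [0,0,0],"hand": -0.9}
  ]
}}

```text
clock: 51.72
tool_pos: [0.4514, 0.4174, 0.0147]
eef_rot: [0.999, -0.049, 0.0, -0.0]
contact_force: [0.4, 0.7, -2.4]
opening: 0.147
finger_force: 60.0
```

```bash
python3 p.py
```

```text
now [0.4514 0.4174 0.0147] h -0.099 q [-0.94  0.99  0.22  1.73 -0.42  0.46 -2.11] F [ 0.4  0.7 -2.4] M [0.04 0.14 0.03] op mm 13.0 ff 60.0 t 51.7 zaxis [ 0.  0. -1.]
```

Lower 2 mm more, release, lift.

>>> {"name": "step_arm", "arguments": {
  "motion": [
    {"dp": [0,0,2],"twist": [0,0,0],"hand": -0.9},
    {"dp": [0,0,2.5],"twist": [0,0,0],"hand": -0.9},
    {"dp": [0,0,2.5],"twist": [0,0,0],"hand": 0.2},
    {"dp": [0,0,2.5],"twist": [0,0,0],"hand": 0.2},
    {"dp": [0,0,2.5],"twist": [0,0,0],"hand": 0.2}
  ]
}}

```text
clock: 52.35
tool_pos: [0.4515, 0.4174, 0.0121]
eef_rot: [0.999, -0.049, 0.0, -0.0]
contact_force: [0.1, -0.1, -0.3]
opening: 0.463
finger_force: 0.0
```

>>> {"name": "step_arm", "arguments": {
  "motion": [
    {"dp": [0,0,0],"twist": [0,0,0],"hand": 0.2},
    {"dp": [0,0,-40],"twist": [0,0,0],"hand": 0.2},
    {"dp": [0,0,-90],"twist": [0,0,0],"hand": 0.2},
    {"dp": [0,0,-140],"twist": [0,0,0],"hand": 0.2},
    {"dp": [0,0,-140],"twist": [0,0,0],"hand": 0.2}
  ]
}}

```text
clock: 52.98
tool_pos: [0.4537, 0.4189, 0.156]
eef_rot: [0.999, -0.049, 0.003, -0.003]
contact_force: [0.0, 0.4, 0.1]
opening: 0.599
finger_force: 0.0
```

```bash
python3 - <<'E'
from w import *
s=snap('scene'); print(fitw(s,.029,(.456,.4165,-.1)))
t=snap('top')
print(find(t,'top','test_btn_top'),find(s,'scene','test_btn_top'))
for n,c in (('top',t),('scene',s)):
    X=cloud(c); P=X[(np.hypot(X[...,0]-.452,X[...,1]+.357)<.03)&(X[...,2]>.053)&(c['depth']>0)]; print(n,len(P),P.mean(0).round(4),np.percentile(P,[2,98],axis=0).round(4).tolist())
E
python3 p.py .45,.1,.16,.5 .45,-.355,.16,1.2
```

```text
(array([ 0.4572,  0.4138, -0.0953]), np.float64(-0.907))
[(0.68, array([ 0.576, -0.166,  0.06 ]), array([314., 163.])), (0.49, array([ 0.448, -0.359,  0.061]), array([386., 210.]))] [(0.46, array([ 0.453, -0.356,  0.06 ]), array([150., 222.]))]
top 125 [ 0.4491 -0.3557  0.0589] [[0.4348, -0.3724, 0.0541], [0.4647, -0.3407, 0.0628]]
scene 76 [ 0.4532 -0.3559  0.0577] [[0.4383, -0.3699, 0.0542], [0.4682, -0.3409, 0.062]]
now [0.4502 0.4167 0.1505] h -0.098 q [-1.    0.8   0.32  1.69 -0.35  0.72 -2.17] F [ 0.4 -0.5 -0.1] M [ 0.04  0.07 -0.04] op mm 52.7 ff 0.0 t 53.2 zaxis [-0.002 -0.002 -1.   ]
.45,.1,.16,.5 dp [30.9, 315.2, -9.5] tw -0.598 rows 5.1
.45,-.355,.16,1.2 dp [-218.1, 399.3, -0.0] tw -0.7 rows 7.3
```

>>> {"name": "step_arm", "arguments": {
  "motion": [
    {"dp": [6,60,-5],"twist": [0,0,-0.1],"hand": -1},
    {"dp": [12,120,-9],"twist": [0,0,-0.2],"hand": -1},
    {"dp": [18,180,-9],"twist": [0,0,-0.3],"hand": -1},
    {"dp": [24,240,-9],"twist": [0,0,-0.4],"hand": -1},
    {"dp": [30,300,-9],"twist": [0,0,-0.55],"hand": -1}
  ]
}}

```text
clock: 53.8
tool_pos: [0.4506, 0.1138, 0.1598]
eef_rot: [0.974, 0.226, -0.001, 0.0]
contact_force: [1.0, -1.1, -0.3]
opening: 0.056
finger_force: 0.0
```

```bash
python3 p.py .4495,-.13,.16,.7 .4495,-.3555,.16,1
```

```text
now [0.4506 0.1138 0.1598] h 0.456 q [-0.39  0.61  0.07  2.11 -0.1   0.43 -1.36] F [ 1.  -1.1 -0.3] M [-0.07 -0.09 -0.  ] op mm 4.9 ff 0.0 t 53.8 zaxis [-0.002 -0.001 -1.   ]
.4495,-.13,.16,.7 dp [-108.4, 218.3, -0.2] tw -0.244 rows 3.9
.4495,-.3555,.16,1 dp [-145.3, 172.5, -0.0] tw -0.3 rows 3.6
```

>>> {"name": "step_arm", "arguments": {
  "motion": [
    {"dp": [-27,54,0],"twist": [0,0,-0.06],"hand": -1},
    {"dp": [-54,109,0],"twist": [0,0,-0.12],"hand": -1},
    {"dp": [-81,163,0],"twist": [0,0,-0.18],"hand": -1},
    {"dp": [-108,218,0],"twist": [0,0,-0.24],"hand": -1}
  ]
}}

```text
clock: 54.3
tool_pos: [0.4485, -0.129, 0.1597]
eef_rot: [0.94, 0.34, -0.001, -0.001]
contact_force: [1.3, -0.3, -0.3]
opening: 0.004
finger_force: 0.0
```

>>> {"name": "step_arm", "arguments": {
  "motion": [
    {"dp": [-36,43,0],"twist": [0,0,-0.08],"hand": -1},
    {"dp": [-72,86,0],"twist": [0,0,-0.15],"hand": -1},
    {"dp": [-109,129,0],"twist": [0,0,-0.22],"hand": -1},
    {"dp": [-145,172,0],"twist": [0,0,-0.3],"hand": -1},
    {"dp": [-145,172,0],"twist": [0,0,-0.3],"hand": -1}
  ]
}}

```text
clock: 54.92
tool_pos: [0.4447, -0.3582, 0.1592]
eef_rot: [0.882, 0.472, -0.001, 0.0]
contact_force: [0.2, 1.1, -0.3]
opening: 0.005
finger_force: 0.0
```

>>> {"name": "step_arm", "arguments": {
  "motion": [
    {"dp": [0,0,0],"twist": [0,0,0],"hand": -1},
    {"dp": [0,0,40],"twist": [0,0,0],"hand": -1},
    {"dp": [0,0,80],"twist": [0,0,0],"hand": -1},
    {"dp": [0,0,90],"twist": [0,0,0],"hand": -1},
    {"dp": [0,0,90],"twist": [0,0,0],"hand": -1}
  ]
}}

```text
clock: 55.55
tool_pos: [0.4477, -0.3511, 0.0708]
eef_rot: [0.879, 0.476, -0.0, -0.001]
contact_force: [0.3, -0.6, 0.5]
opening: 0.008
finger_force: 0.0
```

```bash
python3 p.py .4495,-.3555,.05,1
python3 - <<'E'
from w import *
s=snap('scene'); print(fitw(s,.029,(.456,.4165,-.1))); s=snap('top'); print(fitw(s,.029,(.452,.4165,-.1)))
E
```

```text
now [ 0.4477 -0.3511  0.0708] h 0.993 q [ 0.69  0.85 -0.18  1.85  0.3   0.46 -0.27] F [ 0.3 -0.6  0.5] M [-0.06 -0.04  0.06] op mm 0.7 ff 0.0 t 55.5 zaxis [-0.001  0.001 -1.   ]
.4495,-.3555,.05,1 dp [-2.7, 3.9, 20.8] tw -0.007 rows 0.3
(array([ 0.466 ,  0.423 , -0.1718]), np.float64(-0.246))
(array([ 0.4565,  0.4179, -0.1015]), np.float64(-0.217))
```

Run:
```python
from w import *
s=snap('top'); t=snap('scene')
print(find(s,'top','wrench'),find(t,'scene','wrench'))
a=s['pixels'][140:320,50:210,::-1]; b=t['pixels'][90:270,290:450,::-1]
cv2.imwrite('pics/b8.png',cv2.resize(np.hstack([a,b]),None,fx=2.5,fy=2.5,interpolation=cv2.INTER_CUBIC))
```

```text
[(0.85, array([0.51 , 0.366, 0.03 ]), array([120., 186.])), (0.62, array([0.24 , 0.304, 0.013]), array([139., 286.])), (0.35, array([0.714, 0.33 , 0.051]), array([135., 113.]))] [(0.57, array([0.243, 0.313, 0.008]), array([312., 136.])), (0.51, array([0.518, 0.363, 0.026]), array([358., 181.]))]
```

View pics/b8.png

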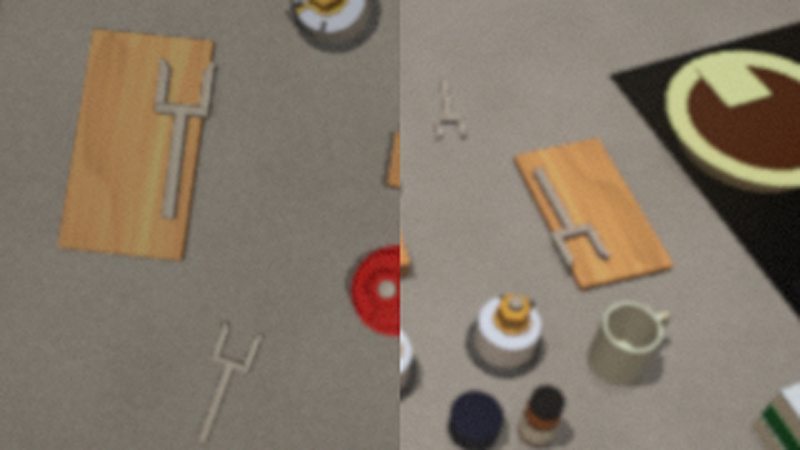

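```bash
python3 - <<'E'
from w import *
for n,g in (('top',(.46,.372,-.1)),('scene',(.466,.372,-.1))):
    s=snap(n); w,c=fitw(s,.029,g); print(n,w,c)
    X=cloud(s); b=(abs(X[...,0]-.475)<.16)&(abs(X[...,1]-.41)<.1)&(abs(X[...,2]-.015)<.005); (bc,(bw,bh),ang)=cv2.minAreaRect((X[b][:,:2]*1000).astype(np.float32)); print(bc,bw,bh,ang)
    hb=np.radians(ang-90 if bw<bh else ang); B=np.array([[np.cos(hb),np.sin(hb)],[-np.sin(hb),np.cos(hb)]])
    for q in ([95,0],[-55,0],[121,-34.5],[121,34.5],[-55,-7]):
        P=np.array(w[:2])*1000+np.array([[np.cos(w[2]),-np.sin(w[2])],[np.sin(w[2]),np.cos(w[2])]])@q; print(q,(B@(P-bc)).round(1))
E
python3 p.py .45,-.355,.16,.99 .45,-.1,.16,.5
```

```text
top [ 0.4518  0.3659 -0.0818] -0.512
(482.5505676269531, 411.13018798828125) 148.77613830566406 250.03204345703125 83.63533020019531
[95, 0] [ 69.4 -45.6]
[-55, 0] [-80.5 -50. ]
[121, -34.5] [ 96.4 -79.3]
[121, 34.5] [ 94.4 -10.3]
[-55, -7] [-80.3 -57. ]
scene [ 0.4569  0.3657 -0.094 ] -0.555
(485.3514404296875, 411.09405517578125) 151.0422821044922 255.5622100830078 84.02811431884766
[95, 0] [ 71.4 -47.1]
[-55, 0] [-78.6 -48.7]
[121, -34.5] [ 97.8 -81.4]
[121, 34.5] [ 97.1 -12.4]
[-55, -7] [-78.5 -55.7]
now [ 0.4477 -0.3528  0.0716] h 0.991 q [ 0.69  0.85 -0.17  1.85  0.3   0.46 -0.27] F [-0.2 -0.5 -0.3] M [-0.04  0.    0.06] op mm 0.5 ff 0.0 t 56.0 zaxis [ 0.001 -0.001 -1.   ]
.45,-.355,.16,.99 dp [-0.6, 3.2, -88.4] tw 0.001 rows 1.4
.45,-.1,.16,.5 dp [213.2, -139.9, -0.0] tw 0.49 rows 4.1
```

>>> {"name": "step_arm", "arguments": {
  "motion": [
    {"dp": [0,0,-45],"twist": [0,0,0],"hand": 0.2},
    {"dp": [0,0,-90],"twist": [0,0,0],"hand": 0.2},
    {"dp": [0,0,-90],"twist": [0,0,0],"hand": 0.2}
  ]
}}

```text
clock: 56.32
tool_pos: [0.4494, -0.3539, 0.1644]
eef_rot: [0.88, 0.475, 0.002, 0.003]
contact_force: [-0.3, 0.3, -0.2]
opening: 0.317
finger_force: 0.0
```

>>> {"name": "step_arm", "arguments": {
  "motion": [
    {"dp": [53,-35,0],"twist": [0,0,0.12],"hand": 0.2},
    {"dp": [106,-70,0],"twist": [0,0,0.24],"hand": 0.2},
    {"dp": [160,-105,0],"twist": [0,0,0.36],"hand": 0.2},
    {"dp": [213,-140,0],"twist": [0,0,0.49],"hand": 0.2}
  ]
}}

```text
clock: 56.82
tool_pos: [0.4463, -0.1006, 0.1603]
eef_rot: [0.969, 0.246, -0.0, -0.0]
contact_force: [0.5, 1.1, -0.0]
opening: 0.599
finger_force: 0.0
```

```bash
python3 p.py .45,.15,.16,.1 .4515,.3665,.16,-.09
```

```text
now [ 0.4463 -0.1006  0.1603] h 0.497 q [ 0.14  0.6  -0.03  2.13  0.04  0.41 -0.99] F [ 0.5  1.1 -0. ] M [ 0.03 -0.11 -0.08] op mm 52.7 ff 0.0 t 56.8 zaxis [-0.001  0.    -1.   ]
.45,.15,.16,.1 dp [122.7, -218.6, 0.3] tw 0.397 rows 4.0
.4515,.3665,.16,-.09 dp [23.1, -215.3, -0.0] tw 0.19 rows 3.5
```

>>> {"name": "step_arm", "arguments": {
  "motion": [
    {"dp": [31,-55,0],"twist": [0,0,0.1],"hand": 0.2},
    {"dp": [62,-110,0],"twist": [0,0,0.2],"hand": 0.2},
    {"dp": [92,-164,0],"twist": [0,0,0.3],"hand": 0.2},
    {"dp": [123,-218,0],"twist": [0,0,0.4],"hand": 0.2}
  ]
}}

```text
clock: 57.32
tool_pos: [0.4493, 0.1492, 0.1602]
eef_rot: [0.999, 0.049, -0.0, 0.001]
contact_force: [1.0, -0.4, 0.5]
opening: 0.6
finger_force: 0.0
```

>>> {"name": "step_arm", "arguments": {
  "motion": [
    {"dp": [6,-54,0],"twist": [0,0,0.05],"hand": 0.2},
    {"dp": [12,-108,0],"twist": [0,0,0.1],"hand": 0.2},
    {"dp": [18,-162,0],"twist": [0,0,0.15],"hand": 0.2},
    {"dp": [23,-215,0],"twist": [0,0,0.19],"hand": 0.2},
    {"dp": [23,-215,0],"twist": [0,0,0.19],"hand": 0.2}
  ]
}}

```text
clock: 57.95
tool_pos: [0.4491, 0.3693, 0.1595]
eef_rot: [0.999, -0.04, -0.0, -0.001]
contact_force: [0.0, -0.7, 0.8]
opening: 0.602
finger_force: 0.0
```

>>> {"name": "step_arm", "arguments": {
  "motion": [
    {"dp": [0,0,0],"twist": [0,0,0],"hand": 0.2},
    {"dp": [0,0,40],"twist": [0,0,0],"hand": 0.2},
    {"dp": [0,0,80],"twist": [0,0,0],"hand": 0.2},
    {"dp": [0,0,100],"twist": [0,0,0],"hand": 0.2},
    {"dp": [0,0,100],"twist": [0,0,0],"hand": 0.2}
  ]
}}

```text
clock: 58.58
tool_pos: [0.4507, 0.3606, 0.0596]
eef_rot: [0.999, -0.046, -0.001, 0.002]
contact_force: [-0.6, -0.4, -0.2]
opening: 0.598
finger_force: 0.0
```

```bash
python3 p.py .4515,.3665,.012,-.088
```

```text
now [0.4507 0.3606 0.0596] h -0.092 q [-0.88  0.89  0.22  1.84 -0.39  0.46 -2.05] F [-0.6 -0.4 -0.2] M [0.06 0.03 0.03] op mm 52.6 ff 0.0 t 58.6 zaxis [-0.003 -0.004 -1.   ]
.4515,.3665,.012,-.088 dp [0.3, -6.0, 47.6] tw -0.004 rows 0.8
```

>>> {"name": "step_arm", "arguments": {
  "motion": [
    {"dp": [0,-4,20],"twist": [0,0,0],"hand": 0.2},
    {"dp": [0,-4,40],"twist": [0,0,0],"hand": 0.2},
    {"dp": [0,-4,47.5],"twist": [0,0,0],"hand": 0.2},
    {"dp": [0,-4,47.5],"twist": [0,0,0],"hand": 0.2},
    {"dp": [0,-4,47.5],"twist": [0,0,0],"hand": -0.9}
  ]
}}

```text
clock: 59.2
tool_pos: [0.4518, 0.3678, 0.0138]
eef_rot: [0.999, -0.044, 0.0, -0.0]
contact_force: [0.0, 0.6, 0.9]
opening: 0.508
finger_force: 0.0
```

>>> {"name": "step_arm", "arguments": {
  "motion": [
    {"dp": [0,0,0],"twist": [0,0,0],"hand": -0.9},
    {"dp": [0,0,0],"twist": [0,0,0],"hand": -0.9},
    {"dp": [0,0,0],"twist": [0,0,0],"hand": -0.9},
    {"dp": [0,0,0],"twist": [0,0,0],"hand": -0.9},
    {"dp": [0,0,0],"twist": [0,0,0],"hand": -0.9}
  ]
}}

```text
clock: 59.82
tool_pos: [0.4515, 0.3677, 0.0136]
eef_rot: [0.999, -0.044, 0.0, 0.0]
contact_force: [-0.5, -0.6, 2.7]
opening: 0.141
finger_force: 60.0
```

```bash
python3 p.py .4515,.3665,.03,-.09 .452,.415,.03,-.09 .452,.415,.012,-.09
```

```text
now [0.4515 0.3677 0.0136] h -0.089 q [-0.87  0.97  0.18  1.84 -0.42  0.38 -2.03] F [-0.5 -0.6  2.7] M [-0.04  0.07  0.12] op mm 12.4 ff 60.0 t 59.8 zaxis [ 0. -0. -1.]
.4515,.3665,.03,-.09 dp [0.1, 1.2, -16.4] tw 0.001 rows 0.3
.452,.415,.03,-.09 dp [-3.9, -48.3, -0.0] tw -0.0 rows 0.8
.452,.415,.012,-.09 dp [0.0, -0.0, 18.0] tw -0.0 rows 0.3
```

>>> {"name": "step_arm", "arguments": {
  "motion": [
    {"dp": [0,0,-15],"twist": [0,0,0],"hand": -0.9},
    {"dp": [-1,-12,-17],"twist": [0,0,0],"hand": -0.9},
    {"dp": [-2,-24,-17],"twist": [0,0,0],"hand": -0.9},
    {"dp": [-3,-36,-17],"twist": [0,0,0],"hand": -0.9},
    {"dp": [-4,-47,-17],"twist": [0,0,0],"hand": -0.9}
  ]
}}

```text
clock: 60.45
tool_pos: [0.4512, 0.4161, 0.03]
eef_rot: [0.999, -0.044, -0.0, 0.0]
contact_force: [0.7, 0.1, -3.5]
opening: 0.144
finger_force: 60.0
```

>>> {"name": "step_arm", "arguments": {
  "motion": [
    {"dp": [0,0,0],"twist": [0,0,0],"hand": -0.9},
    {"dp": [0,0,8],"twist": [0,0,0],"hand": -0.9},
    {"dp": [0,0,14],"twist": [0,0,0],"hand": -0.9},
    {"dp": [0,0,17],"twist": [0,0,0],"hand": -0.9},
    {"dp": [0,0,17],"twist": [0,0,0],"hand": -0.9}
  ]
}}

```text
clock: 61.08
tool_pos: [0.4514, 0.414, 0.0136]
eef_rot: [0.999, -0.045, -0.0, 0.001]
contact_force: [-2.3, -1.1, 3.3]
opening: 0.142
finger_force: 60.0
```

>>> {"name": "step_arm", "arguments": {
  "motion": [
    {"dp": [0,0,0],"twist": [0,0,0],"hand": 0.2},
    {"dp": [0,0,0],"twist": [0,0,0],"hand": 0.2},
    {"dp": [0,0,0],"twist": [0,0,0],"hand": 0.2},
    {"dp": [0,0,0],"twist": [0,0,0],"hand": 0.2},
    {"dp": [0,0,-40],"twist": [0,0,0],"hand": 0.2}
  ]
}}

```text
clock: 61.7
tool_pos: [0.4497, 0.4136, 0.0513]
eef_rot: [0.999, -0.044, -0.002, 0.002]
contact_force: [0.8, -0.5, 0.3]
opening: 0.596
finger_force: 0.0
```

>>> {"name": "step_arm", "arguments": {
  "motion": [
    {"dp": [0,0,-50],"twist": [0,0,0],"hand": 0.2},
    {"dp": [0,0,-107],"twist": [0,0,0],"hand": 0.2},
    {"dp": [0,0,-107],"twist": [0,0,0],"hand": 0.2}
  ]
}}

```text
clock: 62.08
tool_pos: [0.4545, 0.4167, 0.165]
eef_rot: [0.999, -0.044, 0.004, -0.003]
contact_force: [-0.3, 0.4, 0.3]
opening: 0.6
finger_force: 0.0
```

```bash
python3 p.py .45,.1,.16,.456
python3 - <<'E'
from w import *
s=snap('scene'); print(fitw(s,.029,(.457,.414,-.1)))
E
```

```text
now [0.4545 0.4167 0.165 ] h -0.089 q [-1.    0.78  0.34  1.68 -0.35  0.74 -2.15] F [-0.3  0.4  0.3] M [ 0.06  0.02 -0.07] op mm 52.8 ff 0.0 t 62.1 zaxis [ 0.007  0.006 -1.   ]
.45,.1,.16,.456 dp [23.6, 315.9, 5.0] tw -0.545 rows 5.1
(array([ 0.4566,  0.4105, -0.0864]), np.float64(-0.908))
```

Wrench is back in the middle of the board. To the button.

>>> {"name": "step_arm", "arguments": {
  "motion": [
    {"dp": [5,60,0],"twist": [0,0,-0.1],"hand": -1},
    {"dp": [10,120,0],"twist": [0,0,-0.2],"hand": -1},
    {"dp": [15,180,0],"twist": [0,0,-0.3],"hand": -1},
    {"dp": [20,240,0],"twist": [0,0,-0.4],"hand": -1},
    {"dp": [24,300,0],"twist": [0,0,-0.55],"hand": -1}
  ]
}}

```text
clock: 62.75
tool_pos: [0.4479, 0.112, 0.1592]
eef_rot: [0.973, 0.231, -0.001, 0.0]
contact_force: [0.6, -0.8, 0.0]
opening: 0.056
finger_force: 0.0
```

>>> {"name": "step_arm", "arguments": {
  "motion": [
    {"dp": [-27,54,0],"twist": [0,0,-0.06],"hand": -1},
    {"dp": [-54,109,0],"twist": [0,0,-0.12],"hand": -1},
    {"dp": [-81,163,0],"twist": [0,0,-0.18],"hand": -1},
    {"dp": [-108,218,0],"twist": [0,0,-0.24],"hand": -1}
  ]
}}

```text
clock: 63.25
tool_pos: [0.4483, -0.1306, 0.1592]
eef_rot: [0.939, 0.345, -0.001, -0.001]
contact_force: [0.5, -0.1, -0.2]
opening: 0.003
finger_force: 0.0
```

```bash
python3 p.py .4495,-.3555,.16,1 .4495,-.3555,.065,1
```

```text
now [ 0.4483 -0.1306  0.1592] h 0.704 q [ 0.23  0.61 -0.07  2.1   0.09  0.44 -0.78] F [ 0.5 -0.1 -0.2] M [ 0.   -0.03 -0.03] op mm 0.3 ff 0.0 t 63.2 zaxis [-0.002  0.001 -1.   ]
.4495,-.3555,.16,1 dp [-144.7, 172.2, -0.8] tw -0.296 rows 3.6
.4495,-.3555,.065,1 dp [0.0, 0.0, 95.0] tw -0.0 rows 1.5
```

>>> {"name": "step_arm", "arguments": {
  "motion": [
    {"dp": [-36,43,0],"twist": [0,0,-0.08],"hand": -1},
    {"dp": [-72,86,0],"twist": [0,0,-0.15],"hand": -1},
    {"dp": [-109,129,0],"twist": [0,0,-0.22],"hand": -1},
    {"dp": [-145,174,0],"twist": [0,0,-0.3],"hand": -1},
    {"dp": [-145,174,0],"twist": [0,0,-0.3],"hand": -1}
  ]
}}

```text
clock: 63.88
tool_pos: [0.4482, -0.3614, 0.1586]
eef_rot: [0.879, 0.476, -0.001, 0.0]
contact_force: [-0.2, 0.8, 0.3]
opening: 0.007
finger_force: 0.0
```

>>> {"name": "step_arm", "arguments": {
  "motion": [
    {"dp": [-2,2,0],"twist": [0,0,0],"hand": -1},
    {"dp": [-2,2,50],"twist": [0,0,0],"hand": -1},
    {"dp": [-2,2,90],"twist": [0,0,0],"hand": -1},
    {"dp": [-2,2,100],"twist": [0,0,0],"hand": -1},
    {"dp": [-2,2,100],"twist": [0,0,0],"hand": -1}
  ]
}}

```text
clock: 64.5
tool_pos: [0.4519, -0.3573, 0.0604]
eef_rot: [0.877, 0.481, 0.0, -0.001]
contact_force: [-0.6, -0.0, 0.1]
opening: -0.0
finger_force: 0.0
```

```bash
python3 p.py .4495,-.3555,.05,1;  python3 - <<'E'
from w import *
s=snap('scene'); print(fitw(s,.029,(.457,.4105,-.09)))
E
```

```text
now [ 0.4519 -0.3573  0.0604] h 1.003 q [ 0.69  0.87 -0.17  1.84  0.29  0.46 -0.25] F [-0.6 -0.   0.1] M [-0.04 -0.06 -0.02] op mm -0.0 ff 0.0 t 64.5 zaxis [-0.     0.001 -1.   ]
.4495,-.3555,.05,1 dp [0.2, -3.0, 10.4] tw 0.003 rows 0.2
(array([ 0.4569,  0.4106, -0.0872]), np.float64(-0.916))
```

>>> {"name": "step_arm", "arguments": {
  "motion": [
    {"dp": [0,-3,5],"twist": [0,0,0],"hand": -1},
    {"dp": [0,-3,9],"twist": [0,0,0],"hand": -1},
    {"dp": [0,-3,13],"twist": [0,0,0],"hand": -1},
    {"dp": [0,-3,16],"twist": [0,0,0],"hand": -1},
    {"dp": [0,-3,16],"twist": [0,0,0],"hand": -1}
  ]
}}

```text
clock: 65.18
tool_pos: [0.449, -0.3572, 0.0445]
eef_rot: [0.877, 0.48, 0.0, 0.0]
contact_force: [-1.0, 0.2, 3.2]
opening: 0.007
finger_force: 1.7
```

>>> {"name": "step_arm", "arguments": {
  "motion": [
    {"dp": [0,0,2],"twist": [0,0,0],"hand": -1},
    {"dp": [0,0,4],"twist": [0,0,0],"hand": -1},
    {"dp": [0,0,4],"twist": [0,0,0],"hand": -1}
  ]
}}

```text
clock: 65.55
tool_pos: [0.449, -0.3572, 0.0411]
eef_rot: [0.877, 0.48, 0.0, 0.0]
contact_force: [-0.7, 0.6, 9.3]
opening: 0.0
finger_force: 4.8
```

```bash
python3 p.py
```

```text
now [ 0.449  -0.3572  0.0411] h 1.001 q [ 0.68  0.9  -0.15  1.85  0.3   0.41 -0.26] F [-0.7  0.6  9.3] M [0.16 0.23 0.  ] op mm 0.0 ff 4.8 t 65.5 zaxis [ 0.    -0.001 -1.   ]
```

>>> {"name": "step_arm", "arguments": {
  "motion": [
    {"dp": [0,0,2],"twist": [0,0,0],"hand": -1},
    {"dp": [0,0,4],"twist": [0,0,0],"hand": -1},
    {"dp": [0,0,4],"twist": [0,0,0],"hand": -1}
  ]
}}

```text
clock: 65.92
tool_pos: [0.4491, -0.3573, 0.0406]
eef_rot: [0.877, 0.48, -0.0, 0.001]
contact_force: [-7.1, 4.6, 39.9]
opening: 0.001
finger_force: 19.8
```

>>> {"name": "step_arm", "arguments": {
  "motion": [
    {"dp": [0,0,-20],"twist": [0,0,0],"hand": -1},
    {"dp": [0,0,-60],"twist": [0,0,0],"hand": -1},
    {"dp": [0,0,-110],"twist": [0,0,0],"hand": -1},
    {"dp": [0,0,-110],"twist": [0,0,0],"hand": -1},
    {"dp": [0,0,-110],"twist": [0,0,0],"hand": -1}
  ]
}}

```text
clock: 66.55
tool_pos: [0.4483, -0.3567, 0.1457]
eef_rot: [0.877, 0.48, -0.0, -0.001]
contact_force: [-0.4, 0.3, -0.5]
opening: 0.006
finger_force: 0.0
```

```bash
python3 p.py
python3 - <<'E'
from w import *
s=snap('scene'); t=snap('top'); print(fitw(s,.029,(.457,.4105,-.09)))
X=cloud(s); P=X[(np.hypot(X[...,0]-.453,X[...,1]+.356)<.012)&(s['depth']>0)&(X[...,2]<.08)]; print(len(P), np.median(P[:,2]) if len(P) else '')
a=t['pixels'][80:280,60:420,::-1]; b=s['pixels'][120:320,90:450,::-1]
cv2.imwrite('pics/fin.png',cv2.resize(np.vstack([a,b]),None,fx=1.5,fy=1.5,interpolation=cv2.INTER_CUBIC))
E
```

```text
now [ 0.4483 -0.3567  0.1457] h 1.001 q [ 0.72  0.74 -0.22  1.8   0.25  0.63 -0.22] F [-0.4  0.3 -0.5] M [-0.05 -0.01 -0.03] op mm 0.6 ff 0.0 t 66.5 zaxis [-0.001  0.001 -1.   ]
(array([ 0.4569,  0.4105, -0.0869]), np.float64(-0.915))
39 0.05776024594735585
```

View pics/fin.png

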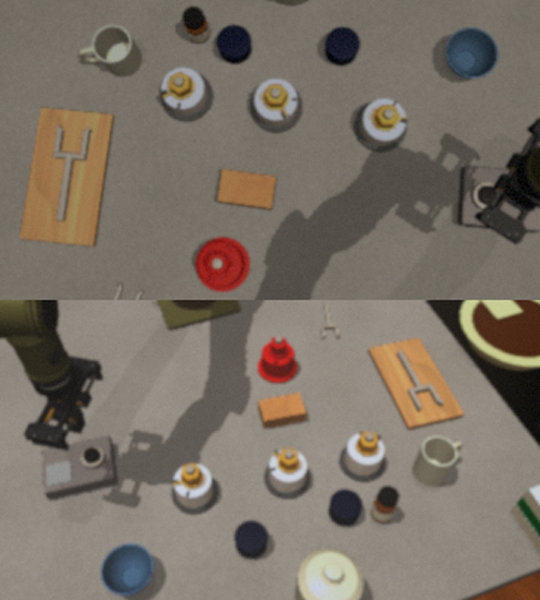

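The closing picture shows the wrench lying in the middle of the board (top view about (70,175)). The three pointers are at their tall ribs, the button is back up at 58 mm, and the other things stand where they were.

```bash
python3 -c "
from plant import r
print(r.finish_job())"
```

```text
the job is handed in; nothing more can be done
None
```

The job is handed in, with no verdict returned: the last pictures show all three nuts at their tall ribs, the wrench flat on the board (it was knocked aside once and I laid it back), and the button pressed to its stop and sprung back.

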